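Open the spares lockbox with its combination dial

ROBOT

A 6-joint arm with a two-finger parallel gripper is mounted at the origin on the work surface. World frame = base frame: x ahead of the robot, y to its left, z up, the work surface at z = 0. Lengths are in m, angles in rad, forces in N, time in s.
With the tool pointing down it reaches from about 0.375 to 0.9 m from the base axis. Payload 3.1 kg.
Tool frame: the origin (TCP) lies midway between the tips of the shut fingers; the grasp point (between the pads) lies 19 mm behind it (manip.hold_point_z is the distance from the TCP to the grasp point, in m); x points along the fingers, y is the direction in which the jaws open and shut, and the axes are right-handed (so a half turn about x gives the same grasp; the last joint's range is limited). The gripper opens to 85 mm and grips with 20 to 120 N. Pads are 22 mm wide; open, the fingers measure 114 mm over their backs; the gripper's body (76 mm by 85 mm) begins 54 mm behind the grasp point. The pads swing forward as they close: fully open they stand 13 mm farther back than shut.
Start: joints at [1.042, 0.527, 1.433, -0, 1.181, -0.178], TCP at [0.215, 0.587, 0.231] pointing down, gripper open.
Joint ranges: [-3.08, 3.08], [-0.75, 2.2], [0.22, 2.44], [-1.43, 4.57], [0, 2.65], [-2.85, 2.85]. Speed limits (rad/s): [2.79, 2.79, 3.14, 3.14, 3.14, 3.14].

INTERFACE

Orientations are given as a unit quaternion [x, y, z, w].
In Python, from station import manip, snapshot gives the robot as it stands.
- The arm moves only by the tool play_rows, never from a script. Its argument "series" is a list of rows, each a list of 4 numbers: the shift along the tool's x, y, z in m, then the turn about the tool's x in degrees. In form: [[tx, ty, tz, spin], ...]. A call has 1 to 20 rows; each row is the pose to reach, as a shift and turn from the pose measured when the call began, along the tool's axes at that moment; what a row does not reach only later rows make up. A row lasts 1/10 s, in which the tool goes at most 50 mm and 8.59 degrees, less where a joint would pass 70% of its speed; a pose out of reach is approached as far as the arm can. A call with a gripper value outside its range is refused whole. "claw" is the opening in per cent of the stroke, from 0 (shut) to 100 (fully open), set as the call begins (left out, the last holds). The fingers move at their own pace and stop on an object; "force" is the grip in N (left out, the last holds). Time passes only in rows, so rows that repeat a pose let the fingers close. It gives the time, the measured TCP pose, the force and the opening at its end, in the units of the state.
- manip.sense(): the state, without advancing time (a new reading comes with each control period).
- snapshot(name): name is "side" or "top" or "wrist"; returns a dict with "image" (480x640x3 uint8, blue, green, red), "depth" (480x640 float32, m along the optical axis (not along the pixel's ray), 0 where there is no reading), "fov_y" (degrees; the focal length in pixels is half the picture's height over the tangent of half this angle, whatever the lens; pixels are square), "cx", "cy" (the principal point, pixels), "R" (3x3) and "t" (3): a world point X has camera coordinates R X + t. Camera axes: x right, y down, z forward; pixel columns grow to the right and rows downward; lengths in m; the calibration is good to about 2 mm. A picture is of the moment at which its call begins.
- manip.sign_off(): hands the job in, once; it reports no verdict.
The state is a dict: "t": time; "q": joint angles; "qd": joint speeds; "tau": joint torques, N m; "tcp_pos": TCP position; "tool_rot": TCP orientation; "force": force on the tool from outside, world axes, zero at the start; "ft_torque": the same for the moment, N m; "finger_gap": opening from 0.0 (shut) to 1.0 (fully open).
Only numpy, scipy, OpenCV 4.12 (cv2) and the standard library are available. Lean on these libraries where they do the work, as an engineer would, in place of code of your own. Each camera call takes 0.05 s, during which the arm holds its last target.

TASK

Open the lockbox on the radio bench: turn its dial by the red post anticlockwise (seen from above) past the red mark once and stop with the post's pointer on the red mark the second time it comes round, then turn clockwise past the blue mark once and stop on the blue mark the second time. Then turn slowly anticlockwise, by feel, until the dial comes up solid because the orange bolt has dropped in, without forcing the dial against it; let go and gently push the hatch by its yellow tab fully open, to its end stop. Leave the other things on the bench and on the box where they are.

Things in the scene. Friction and masses are not known exactly. Their poses are not given: they have to be found in the camera images.
- lockbox: low blue-grey steel lockbox fixed to the bench, 220 mm (its x) by 300 mm (its y), deck (top face) 75 mm above the bench; origin at the centre of its underside, its z up, its -x side is the front that more or less faces the robot. The dial is on its -y half, the hatch on its +y half.
- dial_axis (a point): centre of the dial's top face, on its vertical axis: 75 mm to the -y side of the box's centre, 93 mm above the bench. The dial is a dark knurled disc, 90 mm in diameter, its top 18 mm above the deck, on a black scale ring with white ticks every 10 degrees. It has no end stops; turning takes about 3 N at the post, with a brief hump of up to 8 N about once a turn where the bolt rides over a notch.
- post_mid (a point): middle (half-way up) of the red post that turns the dial: upright cylinder, 18 mm in diameter, 30 mm tall, 30 mm off the dial's axis, its foot 95 mm and its top 125 mm above the bench. It spins freely about its own axis, so a gripper of constant orientation can hold it and lead it round the circle.
- pointer_tip (a point): outer end of the white pointer line on the dial's top, 44 mm from the axis, 93 mm above the bench; the line runs from the axis out under the post, so the post always stands in the direction to which the dial points
- dial (a joint): angle of the dial in rad, counted through whole turns, positive anticlockwise seen from above; 0 with the post in the box's +x direction from the axis. Starts between -1.2 and 1.2. Red mark: 2.618 the first time, 8.901 the second. Blue mark, turning back clockwise: 7.156 the first time, 0.873 the second. The last turn is anticlockwise from there.
- mark_red (a point): red mark, 13 x 9 mm, on the scale ring, 53 mm from the dial axis, at deck height, 150 degrees anticlockwise of the box's +x. The dial's stops on red and blue must be right within about 10 degrees, or the bolt will not drop. (The yellow and white marks mean nothing.)
- mark_blue (a point): blue mark, like the red one, 100 degrees clockwise of it. On the last turn the dial comes up solid somewhere between 95 and 205 degrees anticlockwise of the blue mark; the place differs from lock to lock and is found only by feel. Beyond 215 degrees the combination is spoilt.
- bolt_slot (a point): fixed point on the deck between dial and hatch where the bolt's orange tab (16 x 13 x 12 mm) starts. The spring bolt moves by itself: once dial and marks are right it drops in (surely at 20 mm/s of the post or less), the tab jumps 9 mm towards the dial, a green patch is bared, the hatch is free and the dial is blocked rigidly. Over about 30 N on the post then counts as forcing.
- hatch (a joint): travel of the aluminium hatch in m, 0 shut, 0.085 fully open at its end stop; it slides towards the box's +x (away from the robot), with about 3 N of friction, and is blocked (1 mm play) until the bolt has dropped in
- hatch_tab (a point): middle of the yellow tab that stands up from the hatch: 12 mm thick along the box's x, 36 mm wide along its y, 28 mm tall, its top 109 mm above the bench; hatch plate 104 x 124 x 6 mm, its top 81 mm above the bench, between two rails 85 mm high
- radio: a red handheld radio lying on its back, 120 x 56 x 34 mm, on the bench
- battery: a black battery pack, 105 x 55 x 20 mm, on the bench
- board: a green circuit board, 95 x 50 x 8 mm, on the bench
- driver: a screwdriver, 170 mm long, on the bench
- cleaner: a white bottle with a blue cap, 52 mm wide and 120 mm tall, upright on the bench
- plug: a small steel plug, 18 mm wide and 20 mm tall, upright on the lockbox lid near its far corner beside the dial
- knob_cap: a small black knob cap, 18 mm wide and 14 mm tall, upright on the lockbox lid near its near corner beside the dial

How it is judged:
On the way, in this order (a step that is already met when the one before it is completed fails the run):
1. the dial has been turned anticlockwise past the red mark once and on to the red mark the second time (value of joint dial above 8.7 rad), for 0.02 s.
2. the dial has then been turned clockwise past the blue mark once and on to the blue mark the second time (value of joint dial below 1.08 rad), for 0.02 s.
At the end, for the whole second after the job is handed in: the bolt is clear of the hatch, and the hatch is at rest fully open (within 7 mm of its end stop) (value of joint hatch above 0.078 m and velocity of joint hatch below 0.01 m/s); the robot touches nothing.
It fails at once if the dial is forced against the dropped bolt (more than 25 N inside the lock, about 30 N at the post) (contact force between lockbox and dial above 25 N).
It fails at once if the hatch is forced against the bolt that still blocks it (more than 25 N) (contact force between lockbox and hatch above 25 N).
It fails at once if another thing on the bench or on the lockbox is moved by more than 30 mm (distance of any of radio, battery, board, driver, cleaner, plug, knob_cap from where it was at the start of the episode above 0.03 m).
It also fails if it takes over 72 s, if anything falls off the work surface, if the arm or the gripper's body presses on something with over 40 N, if the wrist force passes 120 N, or if a joint passes its speed limit or range.

## Working session

There is one attempt and no reset: what is moved stays moved. The work goes in short steps, Python scripts to look and compute and a tool call to move; the robot and the scene stay as the last step left them, time stands still between calls to the robot, and variables do not carry over. Pictures are saved under pics/ and viewed, and the job is handed in when it is done.

Besides the shell and the picture viewer there is one more tool, called after "Emit:" as name(argument=value, ...), one argument or row to a line, values as JSON. play_rows: Moves the arm, as the interface text tells. Its arguments: {"type":"object","properties":{"series":{"type":"array","items":{"type":"array","items":{"type":"number"}}},"claw":{"type":"number"},"force":{"type":"number"}},"required":["series"]}

```bash
ls; mkdir -p pics
python3 - <<'E'
from station import manip, snapshot
import cv2
s=manip.sense()
for k,v in s.items(): print(k,v)
print(manip.hold_point_z)
for n in ["side","top","wrist"]:
    d=snapshot(n); cv2.imwrite(f"pics/{n}0.png",d["image"]); print(n,d["fov_y"],d["cx"],d["cy"],d["R"],d["t"])
E
```

```text
pics
t 0.0
q [ 1.04150002e+00  5.28432549e-01  1.43391915e+00  7.92483622e-06
  1.18138437e+00 -1.78501099e-01]
qd [ 8.24670579e-05 -1.66975531e-03  5.77805720e-04 -6.92594527e-04
  1.39708386e-03 -1.30190471e-03]
tau [ 9.21272003e-04 -4.42349052e+01 -1.78030533e+01 -8.31738816e-05
  8.38110514e-03 -3.12190252e-06]
tcp_pos [0.21437997 0.58631742 0.23034891]
tool_rot [ 0.12268092  0.69652228 -0.12410082  0.69599217]
force [ 0.1325799  -0.12478135 -0.13805119]
ft_torque [ 0.07584308  0.0163538  -0.01909354]
finger_gap 0.9965516913846211
0.0187
side 57.00359962445513 321.41253061318406 235.58024691632593 [[ 0.95133597 -0.3081396  -0.0031409 ]
 [-0.18480611 -0.56234633 -0.80598592]
 [ 0.24658991  0.76734385 -0.59192637]] [-0.51468717  0.16061013  0.99910574]
top 50.955077504948825 325.2424586995539 240.94874805113017 [[ 1.96282696e-02 -9.99801131e-01  3.52565268e-03]
 [-9.80425742e-01 -1.99386204e-02 -1.95877041e-01]
 [ 1.95908384e-01  3.88086719e-04 -9.80622126e-01]] [-0.02572133  0.55886583  1.32332813]
wrist 67.03928160193118 313.67149721447396 237.0711361552296 [[ 0.34410599  0.93892928 -0.00169489]
 [ 0.89331128 -0.32683065  0.3085072 ]
 [ 0.2891125  -0.10767324 -0.9512205 ]] [-0.62481595 -0.03899332  0.37979906]
```

View pics/top0.png

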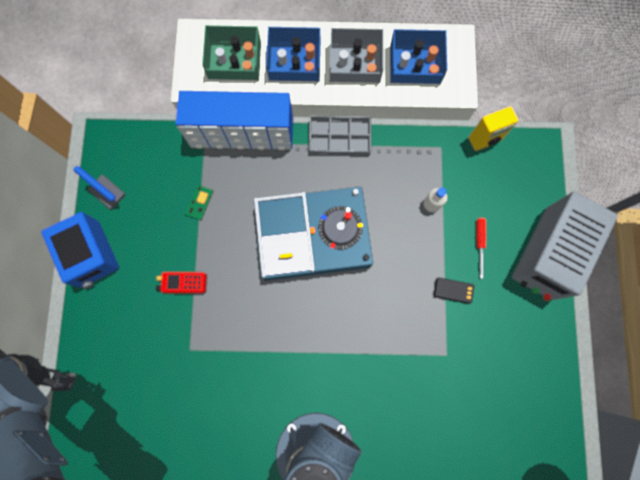

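View pics/side0.png

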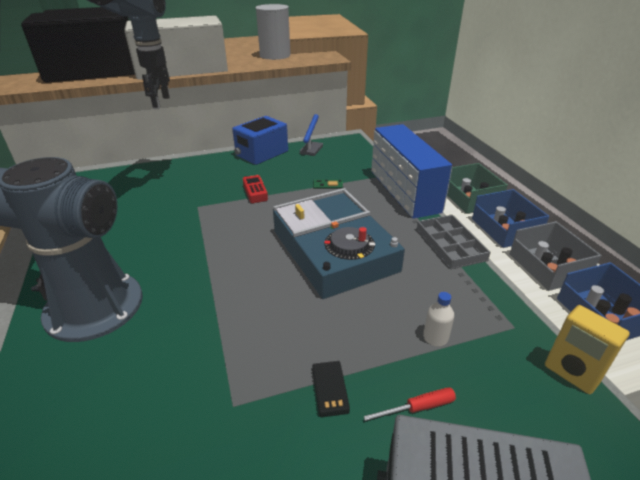

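The top view shows the box with corners about (255,197), (363,187), (372,268), (260,279), the dial near (341,227), the red post near (348,214), and the yellow tab near (286,256).

Run:
```python
import cv2
im=cv2.imread("pics/top0.png")[175:290,245:385]
cv2.imwrite("pics/topz.png",cv2.resize(im,None,fx=5,fy=5,interpolation=cv2.INTER_CUBIC))
im=cv2.imread("pics/side0.png")[180:300,265:410]
cv2.imwrite("pics/sidez.png",cv2.resize(im,None,fx=5,fy=5,interpolation=cv2.INTER_CUBIC))
```

```text
(no output)
```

View pics/topz.png

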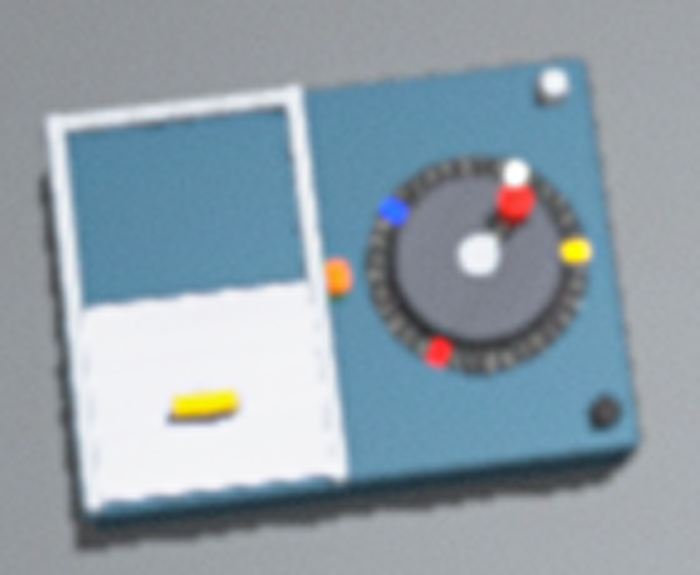

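View pics/sidez.png

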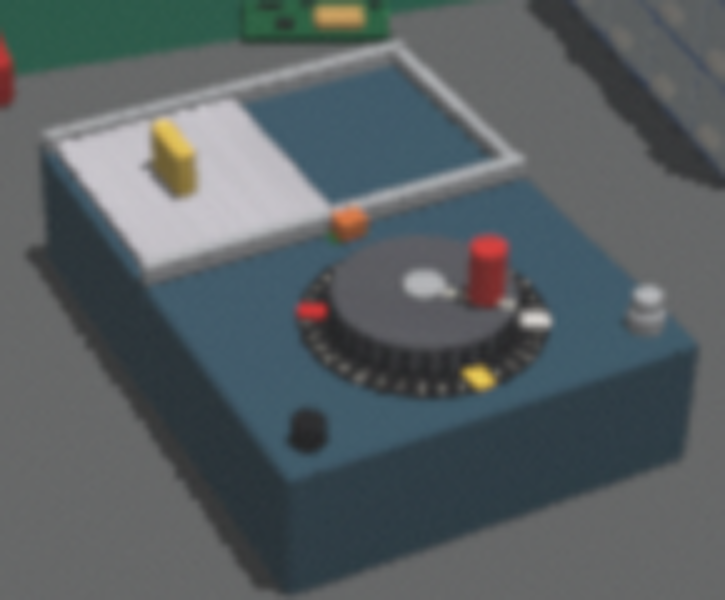

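View pics/wrist0.png

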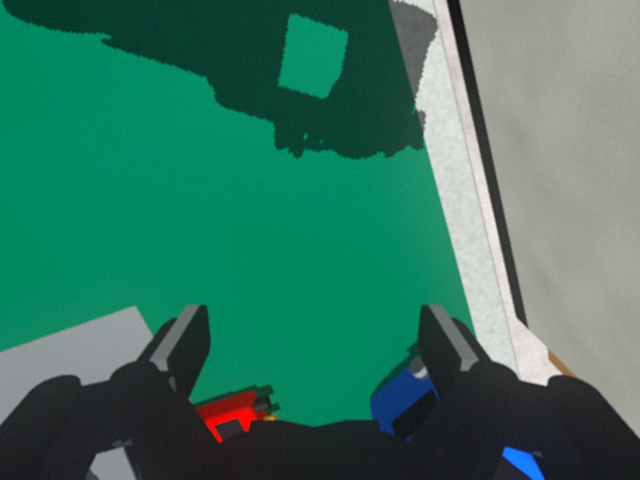

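```bash
cat > h.py <<'E'
import numpy as np, cv2
from station import manip, snapshot
def cam(d):
    f=240/np.tan(np.radians(d["fov_y"])/2)
    return f,d["cx"],d["cy"],np.array(d["R"]),np.array(d["t"])
def proj(c,X):
    f,cx,cy,R,t=c; p=R@np.asarray(X)+t
    return np.array([f*p[0]/p[2]+cx,f*p[1]/p[2]+cy])
def back(c,uv,z):
    f,cx,cy,R,t=c; d=R.T@np.array([(uv[0]-cx)/f,(uv[1]-cy)/f,1]); o=-R.T@t
    return o+d*(z-o[2])/d[2]
def unz(p,off,k=5): return (np.array(p)+.5)/k-.5+np.array(off)
def loc(b,l):
    c,s=np.cos(b[2]),np.sin(b[2])
    return np.array([b[0]+c*l[0]-s*l[1],b[1]+s*l[0]+c*l[1],l[2]])
E
python3 - <<'E'
from h import *
from scipy.optimize import least_squares
T=cam(snapshot("top"));S=cam(snapshot("side"))
a=np.radians
def m(deg,r=.053,z=.075): return (r*np.cos(a(deg)),-.075+r*np.sin(a(deg)),z)
ob=[(T,(245,175),(480,255),(0,-.075,.093)),(T,(245,175),(439,352),m(150)),(T,(245,175),(394,211),m(50)),
(T,(245,175),(585,62),(.11,-.15,.075)),(T,(245,175),(637,445),(-.11,-.15,.075)),
(S,(265,180),(292,480),(-.11,-.15,.075)),(S,(265,180),(696,345),(.11,-.15,.075)),(S,(265,180),(311,311),m(150)),(S,(265,180),(423,284),(0,-.075,.093))]
def r(b): return np.concatenate([proj(c,loc(b,l))-unz(p,o) for c,o,p,l in ob])
s=least_squares(r,[.5,0,.1],loss="soft_l1"); b=s.x
print(b,np.degrees(b[2])); print(r(b).reshape(-1,2).round(2))
ax=loc(b,(0,-.075,.093));print("axis",ax)
for nm,c,o,p,z in [("post top",T,(245,175),(516,202),.125),("post top s",S,(265,180),(490,242),.125),("tab",T,(245,175),(205,403),.109)]:
    X=back(c,unz(p,o),z); d=X-ax; print(nm,X,np.hypot(*d[:2]),np.degrees(np.arctan2(d[1],d[0])-b[2]))
print("tab exp",loc(b,(-.05,.075,.1)))
d=snapshot("top")["depth"]; print(d[215,348],d[225,341])
E
```

```text
[0.58347236 0.02204093 0.14013137] 8.028935898990408
[[-0.99  0.17]
 [-0.61 -0.08]
 [-0.36  0.09]
 [-0.24 -1.51]
 [ 0.4   0.24]
 [-1.51  0.32]
 [ 1.31  0.01]
 [ 0.15  1.13]
 [ 0.05  1.39]]
axis [ 0.59394785 -0.05222389  0.093     ]
post top [ 0.61595753 -0.07238423  0.125     ] 0.02984736209838484 -50.517862331465764
post top s [ 0.6206274  -0.06617659  0.125     ] 0.03010774917269384 -35.637307413940576
tab [0.50847084 0.0882448  0.109     ] 0.16443166689632788 113.29211424182239
tab exp [0.52348699 0.0893221  0.1       ]
1.320944 1.3446342
```

Run:
```python
from h import *
from scipy.spatial.transform import Rotation as Ro
s=manip.sense(); R=Ro.from_quat(s["tool_rot"]).as_matrix(); print(R.round(3))
d=snapshot("wrist"); c=cam(d); print("campos",-c[3].T@c[4], "in tool",R.T@(-c[3].T@c[4]-s["tcp_pos"]), "cam axis in tool",R.T@c[3][2])
# target above dial
P=np.array([.594-.06,-.052,.27]); print("shift",R.T@(P-s["tcp_pos"]), "tool y ang",np.degrees(np.arctan2(R[1,1],R[0,1])))
```

```text
[[-0.     0.344  0.939]
 [-0.001  0.939 -0.344]
 [-1.    -0.001 -0.   ]]
campos [0.14015057 0.61501122 0.37276106] in tool [-0.14180136  0.00085784 -0.07968177] cam axis in tool [9.51117894e-01 8.12126823e-05 3.08828017e-01]
shift [-0.03874165 -0.4901388   0.51938599] tool y ang 69.90364617848638
```

Emit:
play_rows(
  series=[
    [-0.005, -0.029, 0.0375, -2],
    [-0.01, -0.058, 0.075, -4],
    [-0.015, -0.087, 0.1125, -6],
    [-0.02, -0.115, 0.15, -8],
    [-0.025, -0.144, 0.1875, -10],
    [-0.03, -0.173, 0.225, -12],
    [-0.035, -0.202, 0.2625, -14],
    [-0.039, -0.23, 0.3, -16],
    [-0.039, -0.26, 0.3375, -18],
    [-0.039, -0.288, 0.375, -20],
    [-0.039, -0.317, 0.4125, -22],
    [-0.039, -0.346, 0.45, -24],
    [-0.039, -0.375, 0.4875, -26],
    [-0.039, -0.403, 0.525, -28],
    [-0.039, -0.432, 0.5625, -28],
    [-0.039, -0.461, 0.6, -28],
    [-0.039, -0.461, 0.6, -28],
    [-0.039, -0.461, 0.6, -28],
  ],
  claw=45,
  force=50,
)

```text
t: 2.15
tcp_pos: [0.6197, -0.0534, 0.2697]
tool_rot: [-0.048, 0.706, 0.048, 0.705]
force: [0.0, 0.7, -0.2]
finger_gap: 0.447
```

Run:
```python
from h import *
s=manip.sense(); print(s["t"],s["tcp_pos"],s["force"],s["finger_gap"],s["q"],abs(s["qd"]).max())
d=snapshot("wrist"); cv2.imwrite("pics/w1.png",d["image"]); np.savez("w1.npz",**{k:v for k,v in d.items()})
```

```text
2.15 [ 0.619733   -0.05336592  0.26967202] [ 0.04105609  0.6699834  -0.16843119] 0.44713851041934555 [-2.65269757e-01  4.84981773e-01  1.39542837e+00 -8.53336241e-05
  1.26247741e+00 -1.97158178e+00] 0.04070735134979138
```

View pics/w1.png

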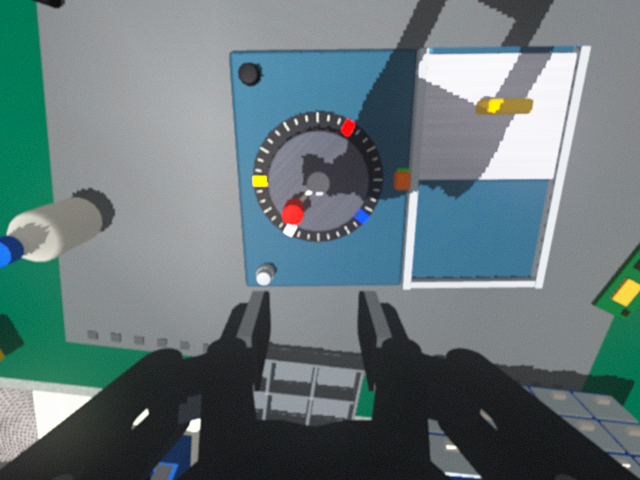

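The wrist view shows the whole box: dial centre (317,182), red post top (292,211), red mark (348,128), blue (362,215), tab (504,105).

Run:
```python
import cv2
im=cv2.imread("pics/w1.png")
cv2.imwrite("pics/w1z.png",cv2.resize(im[40:300,225:425],None,fx=3,fy=3,interpolation=cv2.INTER_CUBIC)[:,:])
cv2.imwrite("pics/w1t.png",cv2.resize(im[40:300,400:600],None,fx=3,fy=3,interpolation=cv2.INTER_CUBIC)[:400])
```

```text
(no output)
```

View pics/w1z.png

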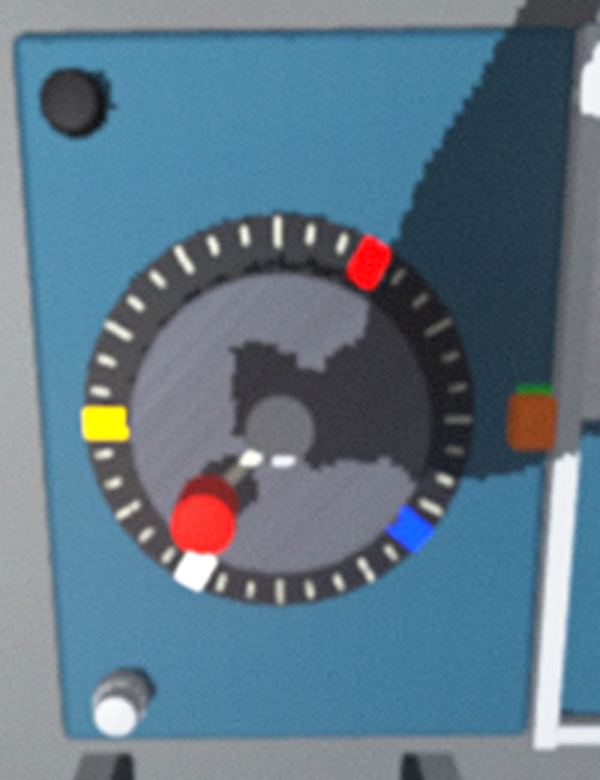

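View pics/w1t.png

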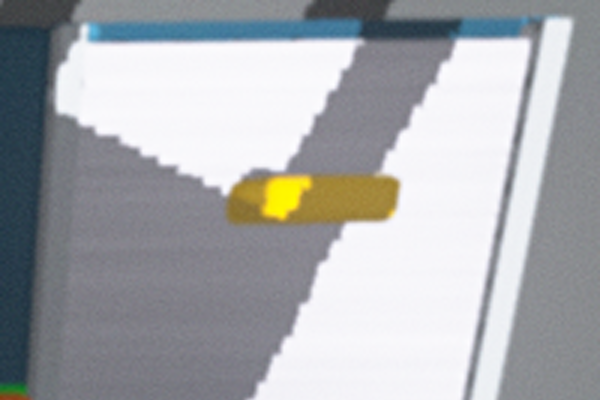

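Run:
```python
from h import *
from scipy.optimize import least_squares
d=dict(np.load("w1.npz")); W=cam(d); T=cam(snapshot("top"))
a=np.radians
def m(deg,r=.053,z=.075): return (r*np.cos(a(deg)),-.075+r*np.sin(a(deg)),z)
o=(225,40)
ob=[((280,428),(0,-.075,.093)),((369,263),m(150)),((410,529),m(50)),((278,408.5),(0,-.075,.075)),((18,35),(-.11,-.15,.075)),((66,736),(.11,-.15,.075))]
def r(b): return np.concatenate([proj(W,loc(b,l))-unz(p,o,3) for p,l in ob])
s=least_squares(r,[.58,0.02,.14],loss="soft_l1"); b=s.x
print(b,np.degrees(b[2])); print(r(b).reshape(-1,2).round(2))
ax=loc(b,(0,-.075,.093));print("axis",ax)
for nm,off,p,z in [("post",o,(203,524),.125),("tab",(400,40),(315,200),.109),("bolt",o,(531,421),.087)]:
    X=back(W,unz(p,off,3),z); e=X-ax; print(nm,X,np.hypot(*e[:2]),np.degrees(np.arctan2(e[1],e[0])-b[2]))
D=d["depth"]
def pt(u,v):
    f,cx,cy,R,t=W; z=D[v,u]; return R.T@(np.array([(u-cx)/f*z,(v-cy)/f*z,z])-t)
print(pt(292,213),pt(317,182),pt(260,250))
np.save("box.npy",b)
from scipy.spatial.transform import Rotation as Ro
s=manip.sense(); R=Ro.from_quat(s["tool_rot"]).as_matrix(); print(s["tcp_pos"],np.degrees(np.arctan2(R[1,2],R[0,2])))
```

```text
[0.58201052 0.02287453 0.14329762] 8.210349126417952
[[ 0.83  0.2 ]
 [ 0.47  0.12]
 [-0.22 -1.41]
 [ 1.22  3.5 ]
 [-2.43 -2.99]
 [-1.04  2.6 ]]
axis [ 0.5927211  -0.05135675  0.093     ]
post [ 0.61617419 -0.07032588  0.125     ] 0.030164139523894365 -47.17668250487632
tab [0.51102381 0.08448409 0.109     ] 0.158515554598656 112.81315720926712
bolt [0.58145563 0.02209759 0.087     ] 0.07431319413952764 90.50898719472666
[ 0.61497748 -0.07071252  0.1254775 ] [ 0.59209494 -0.05309457  0.09536884] [ 0.66959314 -0.09898066  0.07495538]
[ 0.61882957 -0.05138662  0.26996296] 7.929440301053919
```

Run:
```python
from h import *
d=snapshot("wrist"); cv2.imwrite("pics/w2.png",d["image"]); np.savez("w2.npz",**d)
W=cam(d)
o=(225,40)
P={k:back(W,unz(p,o,3),z) for k,p,z in [("c1",(18,35),.075),("c2",(66,736),.075),("hub",(280,428),.0945),("red",(369,263),.075),("blue",(410,529),.075),("yel",(105,423),.075),("t180",(278,232),.075),("t0",(280,590),.075),("post",(203,524),.125)]}
for k,v in P.items(): print(k,v.round(4))
print(np.linalg.norm(P["c1"]-P["c2"]),np.linalg.norm(P["red"]-P["blue"]), 2*.053*np.sin(np.radians(50)),(P["t0"]+P["t180"])/2,np.linalg.norm(P["t0"]-P["t180"]))
print(W[4],np.load("w1.npz")["t"])
im=d["image"]
cv2.imwrite("pics/w2z.png",cv2.resize(im[40:300,225:425],None,fx=3,fy=3,interpolation=cv2.INTER_CUBIC))
```

```text
c1 [ 0.4957 -0.1376  0.075 ]
c2 [ 0.7085 -0.1068  0.075 ]
hub [ 0.5915 -0.0502  0.0945]
red [ 0.5424 -0.0303  0.075 ]
blue [ 0.6209 -0.0038  0.075 ]
yel [ 0.6005 -0.1035  0.075 ]
t180 [ 0.5375 -0.0583  0.075 ]
t0 [ 0.6469 -0.0421  0.075 ]
post [ 0.6153 -0.0683  0.125 ]
0.2149851628866415 0.0828639490634957 0.08120071097061167 [ 0.59219488 -0.05017537  0.075     ] 0.11061323797379545
[ 0.13473582 -0.62804738  0.23004978] [ 0.13517816 -0.62894223  0.22918092]
```

View pics/w2z.png

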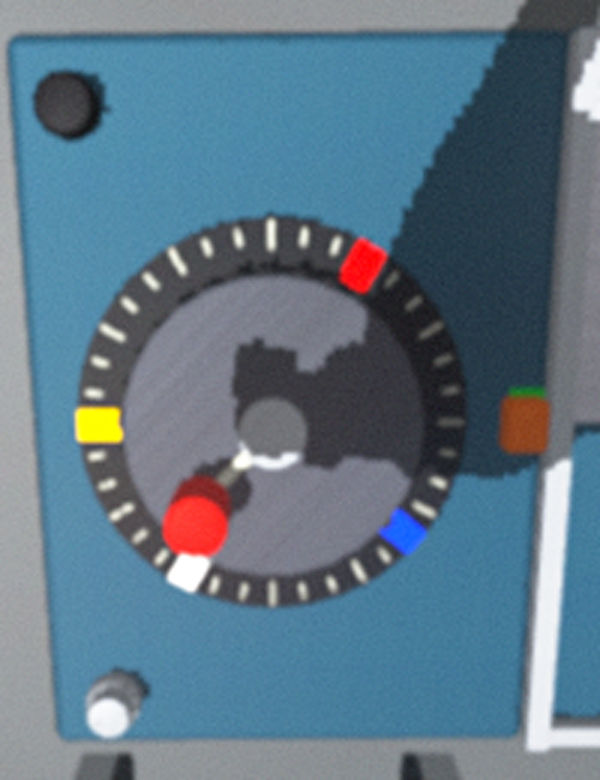

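Run:
```python
from h import *
W=cam(dict(np.load("w2.npz"))); o=(225,40)
P={k:back(W,unz(p,o,3),z) for k,p,z in [("hub",(270.5,429),.0950),("red",(362.5,265),.075),("blue",(403,531),.075),("yel",(99,425),.075),("t180",(271,233),.075),("t0",(272,593),.075),("t90",(452,422),.075),("ring",(271.5,411),.075),("post",(195,526),.125),("white",(188,573),.075)]}
for k,v in P.items(): print(k,v.round(4))
c=np.mean([P["hub"],P["ring"],(P["t0"]+P["t180"])/2],0); print(c)
for k,v in P.items():
    e=v-c; print(k,np.hypot(*e[:2]).round(4),np.degrees(np.arctan2(e[1],e[0])).round(1))
```

```text
hub [ 0.5921 -0.053   0.095 ]
red [ 0.5432 -0.0321  0.075 ]
blue [ 0.6219 -0.0059  0.075 ]
yel [ 0.6014 -0.1053  0.075 ]
t180 [ 0.538  -0.0603  0.075 ]
t0 [ 0.6483 -0.0445  0.075 ]
t90 [0.5854 0.003  0.075 ]
ring [ 0.5898 -0.0529  0.075 ]
post [ 0.6162 -0.0704  0.125 ]
white [ 0.6453 -0.0724  0.075 ]
[ 0.59165693 -0.05274177  0.08166667]
hub 0.0005 -27.5
red 0.0526 156.9
blue 0.0557 57.2
yel 0.0534 -79.5
t180 0.0541 -172.0
t0 0.0572 8.3
t90 0.0561 96.4
ring 0.0019 -175.9
post 0.0302 -35.8
white 0.0571 -20.1
```

Emit:
play_rows(
  series=[
    [0.02, -0.019, -0.005, 0],
    [0.05, -0.019, -0.005, 0],
    [0.08, -0.019, -0.005, 0],
    [0.11, -0.019, -0.005, 0],
    [0.13, -0.019, -0.005, 0],
    [0.13, -0.019, -0.005, 0],
    [0.13, -0.019, -0.005, 0],
  ],
)

```text
t: 3.0
tcp_pos: [0.6162, -0.0694, 0.1407]
tool_rot: [-0.05, 0.706, 0.05, 0.705]
force: [-0.2, 0.3, -0.1]
finger_gap: 0.447
```

Run:
```python
from h import *
d=snapshot("wrist"); cv2.imwrite("pics/w3.png",d["image"])
d=snapshot("side"); cv2.imwrite("pics/s3.png",cv2.resize(d["image"][160:310,255:420],None,fx=4,fy=4,interpolation=cv2.INTER_CUBIC))
s=manip.sense(); print(s["t"],s["tcp_pos"])
```

```text
3.1 [ 0.61735587 -0.07011131  0.14193699]
```

View pics/w3.png

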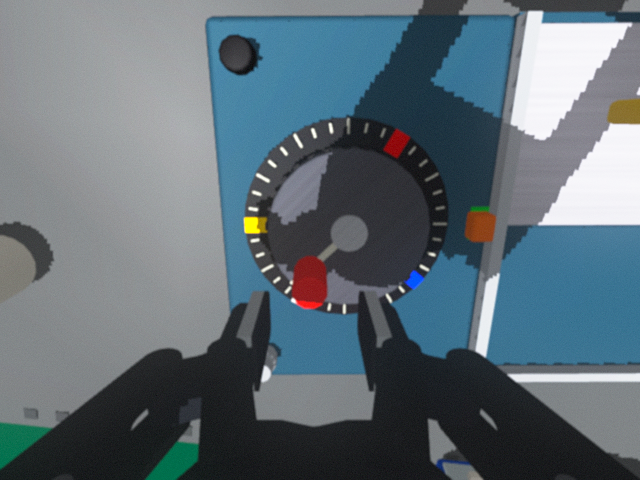

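View pics/s3.png

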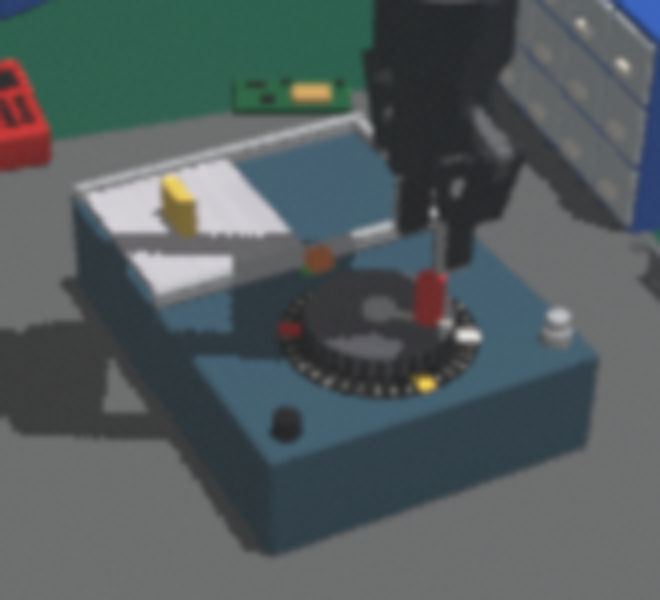

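Emit:
play_rows(
  series=[
    [0.013, -0.0005, -0.001, 0],
    [0.026, -0.0005, -0.001, 0],
    [0.04, -0.0005, -0.001, 0],
    [0.04, -0.0005, -0.001, 0],
    [0.04, -0.0005, -0.001, 0],
  ],
)

```text
t: 3.6
tcp_pos: [0.616, -0.0707, 0.1009]
tool_rot: [-0.05, 0.705, 0.049, 0.705]
force: [1.1, 0.1, 0.3]
finger_gap: 0.454
```

Emit:
play_rows(
  series=[
    [0, 0, 0, 0],
    [0, 0, 0, 0],
    [0, 0, 0, 0],
    [0, 0, 0, 0],
    [0, 0, 0, 0],
  ],
  claw=0,
  force=40,
)

```text
t: 4.1
tcp_pos: [0.6166, -0.071, 0.1012]
tool_rot: [-0.05, 0.705, 0.049, 0.706]
force: [1.7, -1.0, 0.0]
finger_gap: 0.196
```

Run:
```python
from h import *
d=snapshot("wrist"); cv2.imwrite("pics/w4.png",d["image"])
d=snapshot("side"); cv2.imwrite("pics/s4.png",cv2.resize(d["image"][160:310,255:420],None,fx=4,fy=4,interpolation=cv2.INTER_CUBIC))
s=manip.sense(); print(s["t"],s["tcp_pos"],s["force"],s["finger_gap"],s["tool_rot"])
```

```text
4.2 [ 0.61657759 -0.07098478  0.10122704] [ 1.51395871 -1.38396542 -0.60428593] 0.1954271453759248 [-0.04968799  0.70492445  0.04914288  0.70583114]
```

View pics/w4.png

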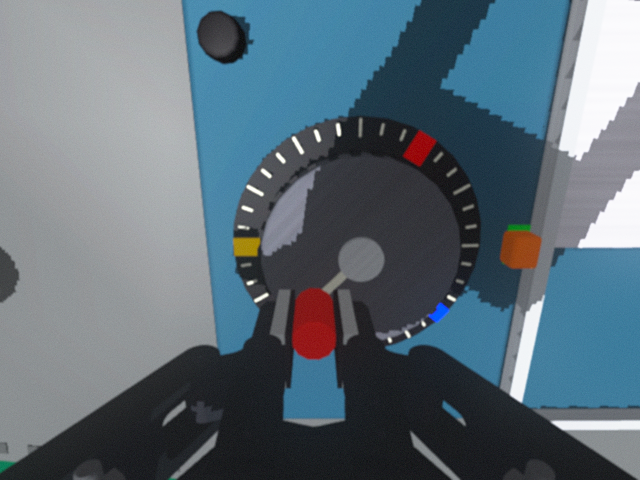

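View pics/s4.png

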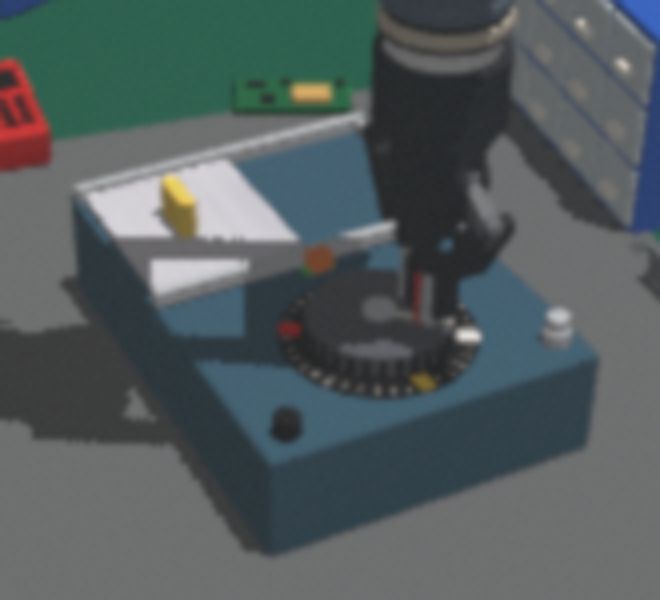

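```bash
cat > plan.py <<'E'
import sys, json
from h import *
from scipy.spatial.transform import Rotation as Ro
C=np.array([.593,-.0525]); Y=8.0
def plan(ang,n,settle=1,C=C,r=.030,z=.101,ease=True):
    s=manip.sense(); R=Ro.from_quat(s["tool_rot"]).as_matrix(); p=s["tcp_pos"]
    e=p[:2]-C; a0=np.arctan2(e[1],e[0])
    print("t",round(s["t"],2),"local deg",round(np.degrees(a0)-Y,1),"r",round(np.hypot(*e)*1e3,2),"z",round(p[2],4),"F",np.round(s["force"],1),"gap",round(s["finger_gap"],3))
    rows=[]
    for i in range(1,n+1):
        a=a0+np.radians(ang)*i/n
        X=np.array([*(C+r*np.array([np.cos(a),np.sin(a)])),z])
        rows.append([round(float(v),4)+0.0 for v in R.T@(X-p)]+[0])
    rows+= [rows[-1]]*settle
    print(json.dumps(rows)); 
if __name__=="__main__":
    plan(float(sys.argv[1]),int(sys.argv[2]),int(sys.argv[3]))
E
python3 plan.py 60 8 1
```

```text
t 4.2 local deg -46.1 r 29.96 z 0.1012 F [ 1.5 -1.4 -0.6] gap 0.195
[[0.0002, 0.0029, 0.0027, 0], [0.0002, 0.0061, 0.0049, 0], [0.0002, 0.0096, 0.0067, 0], [0.0002, 0.0133, 0.0081, 0], [0.0002, 0.0171, 0.0089, 0], [0.0002, 0.021, 0.0092, 0], [0.0002, 0.0249, 0.009, 0], [0.0002, 0.0288, 0.0084, 0], [0.0002, 0.0288, 0.0084, 0]]
```

Emit:
play_rows(
  series=[
    [0.0002, 0.0029, 0.0027, 0],
    [0.0002, 0.0061, 0.0049, 0],
    [0.0002, 0.0096, 0.0067, 0],
    [0.0002, 0.0133, 0.0081, 0],
    [0.0002, 0.0171, 0.0089, 0],
    [0.0002, 0.021, 0.0092, 0],
    [0.0002, 0.0249, 0.009, 0],
    [0.0002, 0.0288, 0.0084, 0],
    [0.0002, 0.0288, 0.0084, 0],
  ],
)

```text
t: 5.1
tcp_pos: [0.6196, -0.0405, 0.101]
tool_rot: [-0.05, 0.706, 0.05, 0.705]
force: [-3.6, -2.8, 2.5]
finger_gap: 0.194
```

```bash
python3 plan.py 150 15 1
```

```text
t 5.1 local deg 16.3 r 29.14 z 0.101 F [-3.6 -2.8  2.5] gap 0.194
[[0.0001, 0.0051, -0.0011, 0], [0.0001, 0.0096, -0.0038, 0], [0.0001, 0.0135, -0.0072, 0], [0.0001, 0.0168, -0.0113, 0], [0.0001, 0.0193, -0.0159, 0], [0.0001, 0.021, -0.0208, 0], [0.0001, 0.0218, -0.026, 0], [0.0001, 0.0217, -0.0312, 0], [0.0001, 0.0207, -0.0364, 0], [0.0001, 0.0188, -0.0412, 0], [0.0001, 0.0161, -0.0457, 0], [0.0001, 0.0126, -0.0496, 0], [0.0001, 0.0085, -0.0529, 0], [0.0001, 0.0039, -0.0554, 0], [0.0001, -0.001, -0.0571, 0], [0.0001, -0.001, -0.0571, 0]]
```

Emit:
play_rows(
  series=[
    [0.0001, 0.0051, -0.0011, 0],
    [0.0001, 0.0096, -0.0038, 0],
    [0.0001, 0.0135, -0.0072, 0],
    [0.0001, 0.0168, -0.0113, 0],
    [0.0001, 0.0193, -0.0159, 0],
    [0.0001, 0.021, -0.0208, 0],
    [0.0001, 0.0218, -0.026, 0],
    [0.0001, 0.0217, -0.0312, 0],
    [0.0001, 0.0207, -0.0364, 0],
    [0.0001, 0.0188, -0.0412, 0],
    [0.0001, 0.0161, -0.0457, 0],
    [0.0001, 0.0126, -0.0496, 0],
    [0.0001, 0.0085, -0.0529, 0],
    [0.0001, 0.0039, -0.0554, 0],
    [0.0001, -0.001, -0.0571, 0],
    [0.0001, -0.001, -0.0571, 0],
  ],
)

```text
t: 6.7
tcp_pos: [0.5626, -0.049, 0.1012]
tool_rot: [-0.049, 0.706, 0.05, 0.705]
force: [1.9, 0.5, 0.1]
finger_gap: 0.193
```

```bash
python3 plan.py 190 19 1;  python3 - <<'E'
from h import *
d=snapshot("wrist"); cv2.imwrite("pics/w5.png",d["image"]); np.savez("w5.npz",**d)
E
```

```text
t 6.7 local deg 165.4 r 30.61 z 0.1012 F [1.9 0.5 0.1] gap 0.193
[[0.0001, -0.0053, -0.0003, 0], [0.0001, -0.0105, -0.0002, 0], [0.0001, -0.0157, 0.0007, 0], [0.0001, -0.0206, 0.0025, 0], [0.0001, -0.0251, 0.0052, 0], [0.0001, -0.0291, 0.0085, 0], [0.0001, -0.0324, 0.0126, 0], [0.0001, -0.035, 0.0171, 0], [0.0001, -0.0368, 0.022, 0], [0.0001, -0.0376, 0.0272, 0], [0.0, -0.0376, 0.0324, 0], [0.0, -0.0367, 0.0376, 0], [0.0, -0.0348, 0.0425, 0], [0.0, -0.0322, 0.047, 0], [0.0, -0.0288, 0.051, 0], [0.0, -0.0248, 0.0543, 0], [0.0, -0.0202, 0.0569, 0], [0.0, -0.0153, 0.0587, 0], [0.0, -0.0101, 0.0595, 0], [0.0, -0.0101, 0.0595, 0]]
```

View pics/w5.png

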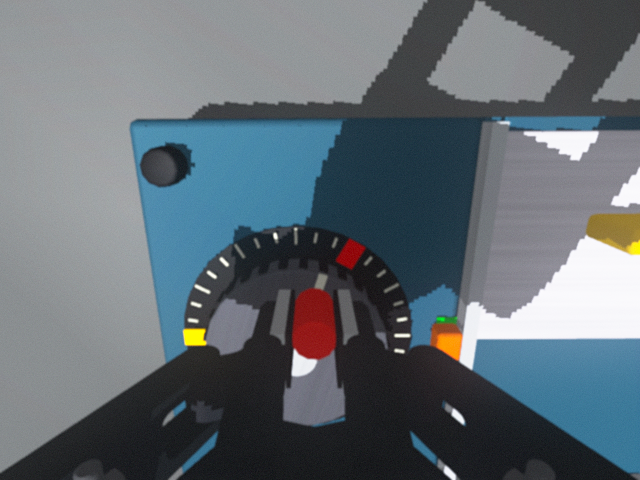

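Emit:
play_rows(
  series=[
    [0.0001, -0.0053, -0.0003, 0],
    [0.0001, -0.0105, -0.0002, 0],
    [0.0001, -0.0157, 0.0007, 0],
    [0.0001, -0.0206, 0.0025, 0],
    [0.0001, -0.0251, 0.0052, 0],
    [0.0001, -0.0291, 0.0085, 0],
    [0.0001, -0.0324, 0.0126, 0],
    [0.0001, -0.035, 0.0171, 0],
    [0.0001, -0.0368, 0.022, 0],
    [0.0001, -0.0376, 0.0272, 0],
    [0.0, -0.0376, 0.0324, 0],
    [0.0, -0.0367, 0.0376, 0],
    [0.0, -0.0348, 0.0425, 0],
    [0.0, -0.0322, 0.047, 0],
    [0.0, -0.0288, 0.051, 0],
    [0.0, -0.0248, 0.0543, 0],
    [0.0, -0.0202, 0.0569, 0],
    [0.0, -0.0153, 0.0587, 0],
    [0.0, -0.0101, 0.0595, 0],
    [0.0, -0.0101, 0.0595, 0],
  ],
)

```text
t: 8.75
tcp_pos: [0.6224, -0.0527, 0.1011]
tool_rot: [-0.051, 0.707, 0.049, 0.704]
force: [-3.2, -3.8, 4.3]
finger_gap: 0.195
```

```bash
python3 plan.py 140 14 1
```

```text
t 8.75 local deg -8.4 r 29.37 z 0.1011 F [-3.2 -3.8  4.3] gap 0.195
[[0.0001, 0.0051, 0.0009, 0], [0.0001, 0.0103, 0.0004, 0], [0.0, 0.0153, -0.0011, 0], [0.0, 0.02, -0.0035, 0], [0.0001, 0.0242, -0.0066, 0], [0.0001, 0.0278, -0.0104, 0], [0.0001, 0.0307, -0.0147, 0], [0.0001, 0.0328, -0.0195, 0], [0.0001, 0.034, -0.0246, 0], [0.0001, 0.0344, -0.0298, 0], [0.0002, 0.0338, -0.035, 0], [0.0002, 0.0323, -0.04, 0], [0.0002, 0.03, -0.0447, 0], [0.0002, 0.0268, -0.0489, 0], [0.0002, 0.0268, -0.0489, 0]]
```

Emit:
play_rows(
  series=[
    [0.0001, 0.0051, 0.0009, 0],
    [0.0001, 0.0103, 0.0004, 0],
    [0.0, 0.0153, -0.0011, 0],
    [0.0, 0.02, -0.0035, 0],
    [0.0001, 0.0242, -0.0066, 0],
    [0.0001, 0.0278, -0.0104, 0],
    [0.0001, 0.0307, -0.0147, 0],
    [0.0001, 0.0328, -0.0195, 0],
    [0.0001, 0.034, -0.0246, 0],
    [0.0001, 0.0344, -0.0298, 0],
    [0.0002, 0.0338, -0.035, 0],
    [0.0002, 0.0323, -0.04, 0],
    [0.0002, 0.03, -0.0447, 0],
    [0.0002, 0.0268, -0.0489, 0],
    [0.0002, 0.0268, -0.0489, 0],
  ],
)

```text
t: 10.25
tcp_pos: [0.5707, -0.0326, 0.1011]
tool_rot: [-0.05, 0.706, 0.049, 0.704]
force: [1.9, 4.3, 2.4]
finger_gap: 0.193
```

```bash
python3 plan.py 18 3 2;  python3 - <<'E'
from h import *
d=snapshot("wrist"); cv2.imwrite("pics/w6.png",d["image"])
E
```

```text
t 10.25 local deg 130.2 r 29.83 z 0.1011 F [1.9 4.3 2.4] gap 0.193
[[0.0001, -0.002, -0.0024, 0], [0.0001, -0.0044, -0.0044, 0], [0.0002, -0.007, -0.0062, 0], [0.0002, -0.007, -0.0062, 0], [0.0002, -0.007, -0.0062, 0]]
```

View pics/w6.png

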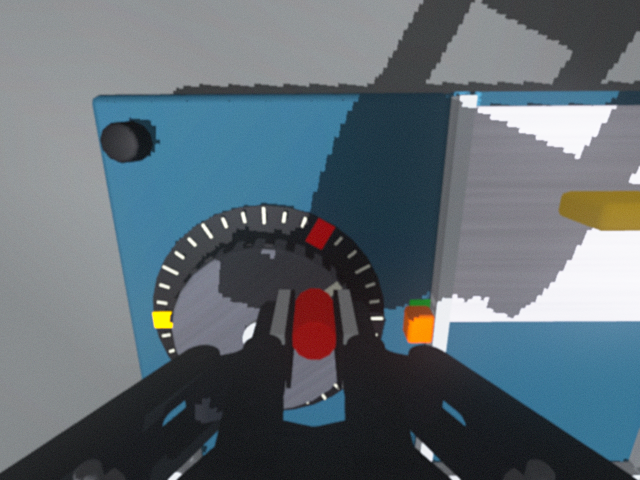

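Emit:
play_rows(
  series=[
    [0.0001, -0.002, -0.0024, 0],
    [0.0001, -0.0044, -0.0044, 0],
    [0.0002, -0.007, -0.0062, 0],
    [0.0002, -0.007, -0.0062, 0],
    [0.0002, -0.007, -0.0062, 0],
  ],
)

```text
t: 10.8
tcp_pos: [0.5655, -0.0399, 0.1011]
tool_rot: [-0.05, 0.706, 0.049, 0.704]
force: [0.0, 5.2, 5.3]
finger_gap: 0.196
```

```bash
python3 plan.py -185 19 1;  python3 - <<'E'
from h import *
d=snapshot("wrist"); cv2.imwrite("pics/w7.png",cv2.resize(d["image"][180:360,120:420],None,fx=2.6,fy=2.6,interpolation=cv2.INTER_CUBIC))
E
```

```text
t 10.8 local deg 147.4 r 30.21 z 0.1011 F [0.  5.2 5.3] gap 0.196
[[0.0001, 0.0039, 0.0033, 0], [0.0001, 0.0074, 0.007, 0], [0.0, 0.0102, 0.0113, 0], [0.0, 0.0122, 0.0159, 0], [0.0, 0.0134, 0.0209, 0], [0.0, 0.0137, 0.026, 0], [0.0, 0.0132, 0.031, 0], [0.0, 0.0118, 0.0359, 0], [0.0, 0.0097, 0.0405, 0], [-0.0001, 0.0067, 0.0447, 0], [-0.0001, 0.0031, 0.0483, 0], [-0.0001, -0.001, 0.0513, 0], [-0.0001, -0.0056, 0.0535, 0], [-0.0001, -0.0105, 0.0549, 0], [-0.0001, -0.0156, 0.0554, 0], [-0.0001, -0.0206, 0.0551, 0], [-0.0001, -0.0256, 0.054, 0], [-0.0001, -0.0303, 0.052, 0], [-0.0001, -0.0346, 0.0492, 0], [-0.0001, -0.0346, 0.0492, 0]]
```

View pics/w7.png

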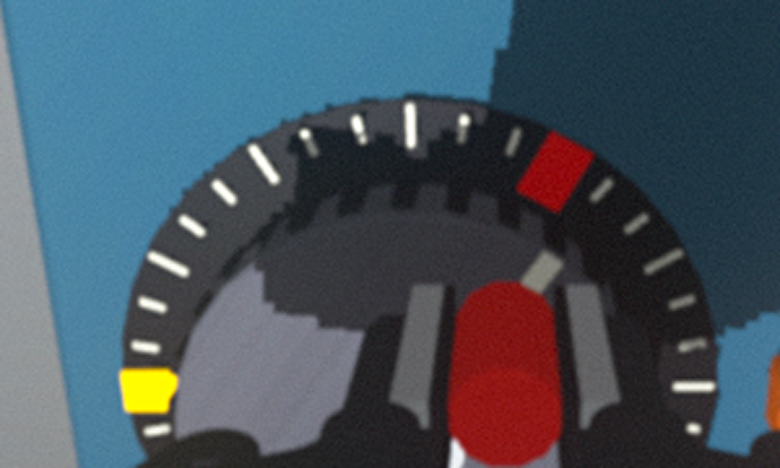

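Run:
```python
from h import *
d=snapshot("wrist"); W=cam(d)
im=d["image"].copy()
b=(.5825,.0218,np.radians(8.0))
def dots(z,r,ang,col):
    for a in ang:
        X=loc(b,(r*np.cos(np.radians(a)),-.075+r*np.sin(np.radians(a)),z)); u=proj(W,X)
        u=(u-[120,180])*2.6; cv2.circle(big,(int(u[0]),int(u[1])),3,col,-1)
big=cv2.resize(im[180:360,120:420],None,fx=2.6,fy=2.6,interpolation=cv2.INTER_CUBIC)
print(loc(b,(0,-.075,0)))
dots(.075,.053,[90,150,180,210,270],(255,255,0))
for a,c in [(140,(0,255,0)),(150,(255,0,255)),(160,(255,0,0))]:
    for r in (.032,.036,.04,.044): dots(.093,r,[a],c)
cv2.imwrite("pics/w8.png",big)
```

```text
[ 0.59293798 -0.05247011  0.        ]
```

View pics/w8.png

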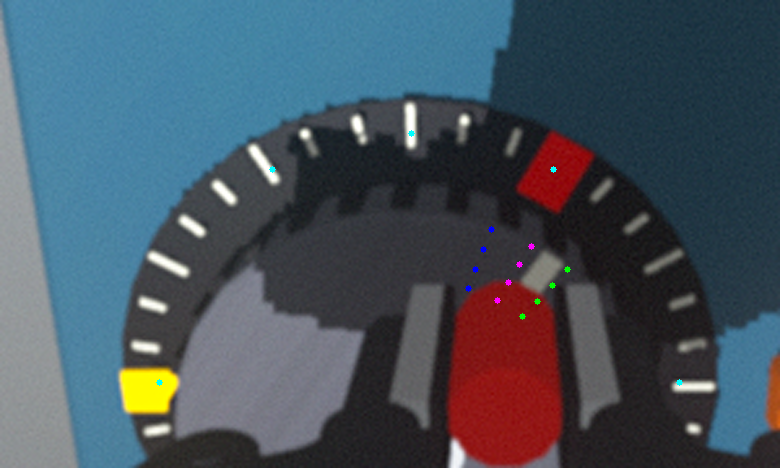

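Emit:
play_rows(
  series=[
    [0, -0.0013, -0.0008, 0],
    [0, -0.0022, -0.0014, 0],
    [0, -0.0022, -0.0014, 0],
  ],
)

```text
t: 11.2
tcp_pos: [0.5645, -0.042, 0.1011]
tool_rot: [-0.05, 0.706, 0.05, 0.704]
force: [0.5, 4.5, 4.4]
finger_gap: 0.196
```

```bash
python3 plan.py -185 19 1;  cat > ov.py <<'E'
from h import *
import sys
def ov(name,angs):
    d=snapshot("wrist"); W=cam(d)
    b=(.5825,.0218,np.radians(8.0)); p=manip.sense()["tcp_pos"]
    c=proj(W,[.593,-.0525,.09]); x0=int(max(0,min(340,c[0]-150))); y0=int(max(0,min(300,c[1]-150)))
    big=cv2.resize(d["image"][y0:y0+180,x0:x0+300],None,fx=2.6,fy=2.6,interpolation=cv2.INTER_CUBIC)
    for z,rs,A in [(.075,[.053],[50,90,150,180,210,270])]+[(.093,[.032,.036,.04,.044],[a]) for a in angs]:
        for a in A:
            for r in rs:
                u=(proj(W,loc(b,(r*np.cos(np.radians(a)),-.075+r*np.sin(np.radians(a)),z)))-[x0,y0])*2.6
                cv2.circle(big,(int(u[0]),int(u[1])),3,(255,255,0) if z<.08 else [(0,255,0),(255,0,255),(255,0,0)][angs.index(a)],-1)
    cv2.imwrite(name,big)
ov(sys.argv[1],[float(x) for x in sys.argv[2:]])
E
python3 ov.py pics/w9.png 140 150 160
```

```text
t 11.2 local deg 151.8 r 30.32 z 0.1011 F [0.5 4.5 4.4] gap 0.196
[[0.0001, 0.0041, 0.0031, 0], [0.0001, 0.0079, 0.0065, 0], [0.0001, 0.0109, 0.0106, 0], [0.0001, 0.0133, 0.0151, 0], [0.0, 0.0149, 0.0199, 0], [0.0, 0.0156, 0.025, 0], [0.0, 0.0155, 0.03, 0], [0.0, 0.0145, 0.035, 0], [0.0, 0.0127, 0.0398, 0], [0.0, 0.0101, 0.0442, 0], [0.0, 0.0068, 0.048, 0], [0.0, 0.0029, 0.0513, 0], [-0.0001, -0.0016, 0.0539, 0], [-0.0001, -0.0063, 0.0556, 0], [-0.0001, -0.0113, 0.0566, 0], [-0.0001, -0.0164, 0.0566, 0], [-0.0001, -0.0215, 0.0559, 0], [-0.0001, -0.0263, 0.0542, 0], [0.0, -0.0308, 0.0518, 0], [0.0, -0.0308, 0.0518, 0]]
```

View pics/w9.png

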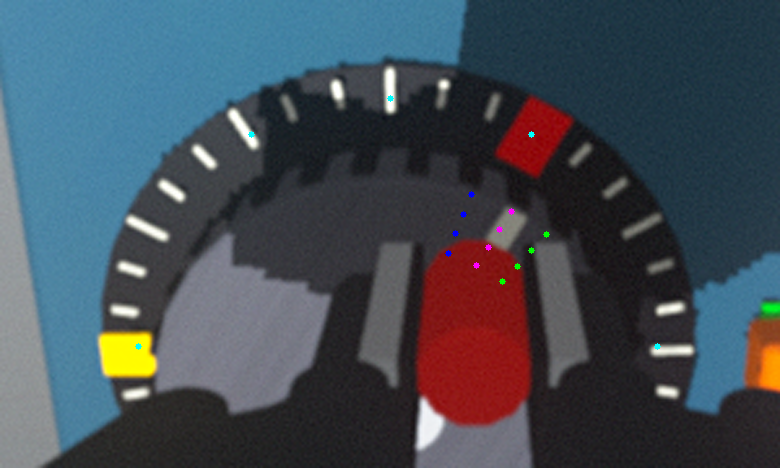

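Emit:
play_rows(
  series=[
    [0.0001, 0.0041, 0.0031, 0],
    [0.0001, 0.0079, 0.0065, 0],
    [0.0001, 0.0109, 0.0106, 0],
    [0.0001, 0.0133, 0.0151, 0],
    [0.0, 0.0149, 0.0199, 0],
    [0.0, 0.0156, 0.025, 0],
    [0.0, 0.0155, 0.03, 0],
    [0.0, 0.0145, 0.035, 0],
    [0.0, 0.0127, 0.0398, 0],
    [0.0, 0.0101, 0.0442, 0],
    [0.0, 0.0068, 0.048, 0],
    [0.0, 0.0029, 0.0513, 0],
    [-0.0001, -0.0016, 0.0539, 0],
    [-0.0001, -0.0063, 0.0556, 0],
    [-0.0001, -0.0113, 0.0566, 0],
    [-0.0001, -0.0164, 0.0566, 0],
    [-0.0001, -0.0215, 0.0559, 0],
    [-0.0001, -0.0263, 0.0542, 0],
    [0.0, -0.0308, 0.0518, 0],
    [0.0, -0.0308, 0.0518, 0],
  ],
)

```text
t: 13.25
tcp_pos: [0.6193, -0.0666, 0.1011]
tool_rot: [-0.05, 0.707, 0.049, 0.704]
force: [-1.0, -0.0, 5.8]
finger_gap: 0.191
```

```bash
python3 plan.py -190 19 1
```

```text
t 13.25 local deg -36.2 r 29.89 z 0.1011 F [-1.  -0.   5.8] gap 0.191
[[0.0001, -0.004, -0.0034, 0], [0.0001, -0.0073, -0.0074, 0], [0.0001, -0.0098, -0.012, 0], [0.0002, -0.0115, -0.017, 0], [0.0002, -0.0122, -0.0222, 0], [0.0002, -0.0121, -0.0274, 0], [0.0002, -0.0111, -0.0325, 0], [0.0003, -0.0092, -0.0374, 0], [0.0003, -0.0065, -0.0419, 0], [0.0003, -0.003, -0.0458, 0], [0.0003, 0.001, -0.0491, 0], [0.0003, 0.0056, -0.0516, 0], [0.0003, 0.0106, -0.0532, 0], [0.0003, 0.0158, -0.054, 0], [0.0003, 0.021, -0.0539, 0], [0.0003, 0.0261, -0.0529, 0], [0.0003, 0.031, -0.051, 0], [0.0002, 0.0354, -0.0483, 0], [0.0002, 0.0394, -0.0448, 0], [0.0002, 0.0394, -0.0448, 0]]
```

Emit:
play_rows(
  series=[
    [0.0001, -0.004, -0.0034, 0],
    [0.0001, -0.0073, -0.0074, 0],
    [0.0001, -0.0098, -0.012, 0],
    [0.0002, -0.0115, -0.017, 0],
    [0.0002, -0.0122, -0.0222, 0],
    [0.0002, -0.0121, -0.0274, 0],
    [0.0002, -0.0111, -0.0325, 0],
    [0.0003, -0.0092, -0.0374, 0],
    [0.0003, -0.0065, -0.0419, 0],
    [0.0003, -0.003, -0.0458, 0],
    [0.0003, 0.001, -0.0491, 0],
    [0.0003, 0.0056, -0.0516, 0],
    [0.0003, 0.0106, -0.0532, 0],
    [0.0003, 0.0158, -0.054, 0],
    [0.0003, 0.021, -0.0539, 0],
    [0.0003, 0.0261, -0.0529, 0],
    [0.0003, 0.031, -0.051, 0],
    [0.0002, 0.0354, -0.0483, 0],
    [0.0002, 0.0394, -0.0448, 0],
    [0.0002, 0.0394, -0.0448, 0],
  ],
)

```text
t: 15.25
tcp_pos: [0.5683, -0.0354, 0.101]
tool_rot: [-0.052, 0.708, 0.049, 0.703]
force: [-2.4, -1.0, 6.4]
finger_gap: 0.192
```

```bash
python3 plan.py -70 7 2
```

```text
t 15.25 local deg 137.3 r 30.02 z 0.101 F [-2.4 -1.   6.4] gap 0.192
[[0.0, 0.0035, 0.0039, 0], [-0.0001, 0.0063, 0.0083, 0], [-0.0001, 0.0083, 0.0132, 0], [-0.0001, 0.0094, 0.0183, 0], [-0.0002, 0.0096, 0.0235, 0], [-0.0002, 0.0088, 0.0287, 0], [-0.0002, 0.0072, 0.0337, 0], [-0.0002, 0.0072, 0.0337, 0], [-0.0002, 0.0072, 0.0337, 0]]
```

Emit:
play_rows(
  series=[
    [0.0, 0.0035, 0.0039, 0],
    [-0.0001, 0.0063, 0.0083, 0],
    [-0.0001, 0.0083, 0.0132, 0],
    [-0.0001, 0.0094, 0.0183, 0],
    [-0.0002, 0.0096, 0.0235, 0],
    [-0.0002, 0.0088, 0.0287, 0],
    [-0.0002, 0.0072, 0.0337, 0],
    [-0.0002, 0.0072, 0.0337, 0],
    [-0.0002, 0.0072, 0.0337, 0],
  ],
)

```text
t: 16.15
tcp_pos: [0.5996, -0.0244, 0.101]
tool_rot: [-0.052, 0.709, 0.049, 0.702]
force: [-2.3, 1.6, 6.5]
finger_gap: 0.192
```

```bash
python3 plan.py -16 3 2; python3 ov.py pics/w10.png 50 60 70
```

```text
t 16.15 local deg 68.7 r 28.88 z 0.101 F [-2.3  1.6  6.5] gap 0.192
[[0.0, -0.0001, 0.003, 0], [0.0, -0.0015, 0.0054, 0], [0.0, -0.0031, 0.0077, 0], [0.0, -0.0031, 0.0077, 0], [0.0, -0.0031, 0.0077, 0]]
```

View pics/w10.png

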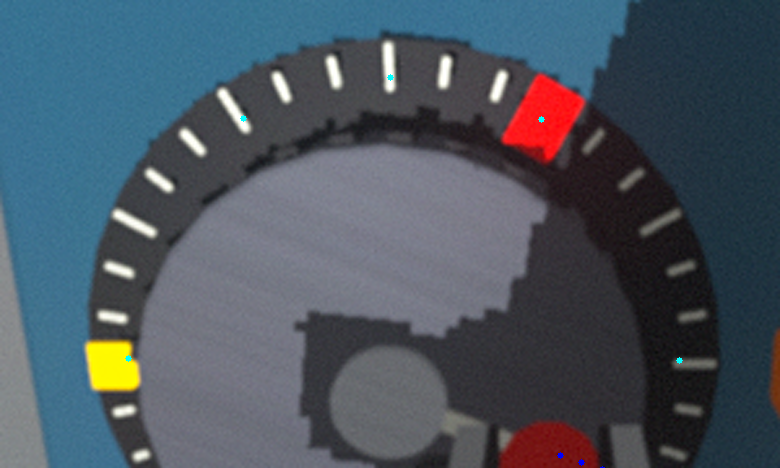

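```bash
sed -i 's/\.032,\.036,\.04,\.044/.014,.018,.032,.036,.04,.044/; s/c\[1\]-150/c[1]-110/' ov.py; python3 ov.py pics/w11.png 60 65 70
```

```text
(no output)
```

View pics/w11.png

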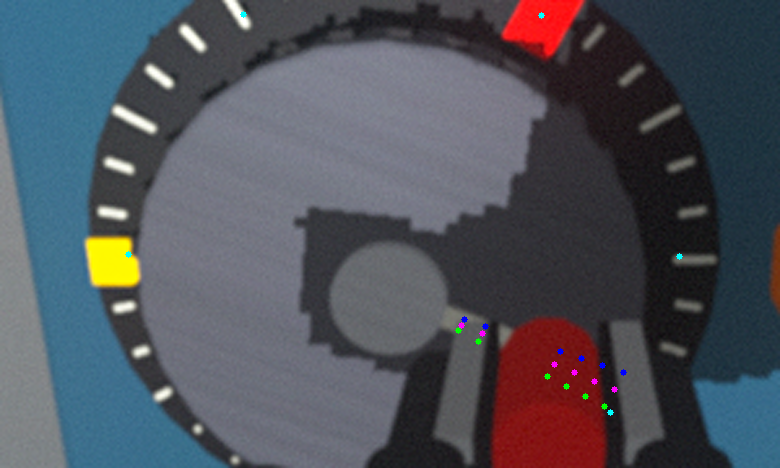

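```bash
python3 plan.py -20 4 2
```

```text
t 16.25 local deg 68.7 r 28.87 z 0.101 F [-1.4  1.9  6.3] gap 0.197
[[0.0, 0.0, 0.0028, 0], [0.0, -0.0013, 0.0051, 0], [0.0, -0.0027, 0.0073, 0], [-0.0001, -0.0044, 0.0093, 0], [-0.0001, -0.0044, 0.0093, 0], [-0.0001, -0.0044, 0.0093, 0]]
```

Emit:
play_rows(
  series=[
    [0.0, -0.0003, 0.0026, 0],
    [0.0, -0.0013, 0.0051, 0],
    [0.0, -0.0027, 0.0073, 0],
    [-0.0001, -0.0044, 0.0093, 0],
    [-0.0001, -0.0044, 0.0093, 0],
    [-0.0001, -0.0044, 0.0093, 0],
  ],
)

```text
t: 16.85
tcp_pos: [0.6082, -0.0281, 0.101]
tool_rot: [-0.053, 0.71, 0.048, 0.701]
force: [-3.1, 2.3, 5.0]
finger_gap: 0.194
```

```bash
python3 plan.py -4 1 2; python3 ov.py pics/w12.png 45 50 55
```

```text
t 16.85 local deg 50.2 r 28.76 z 0.101 F [-3.1  2.3  5. ] gap 0.194
[[0.0, -0.0005, 0.0024, 0], [0.0, -0.0005, 0.0024, 0], [0.0, -0.0005, 0.0024, 0]]
```

View pics/w12.png

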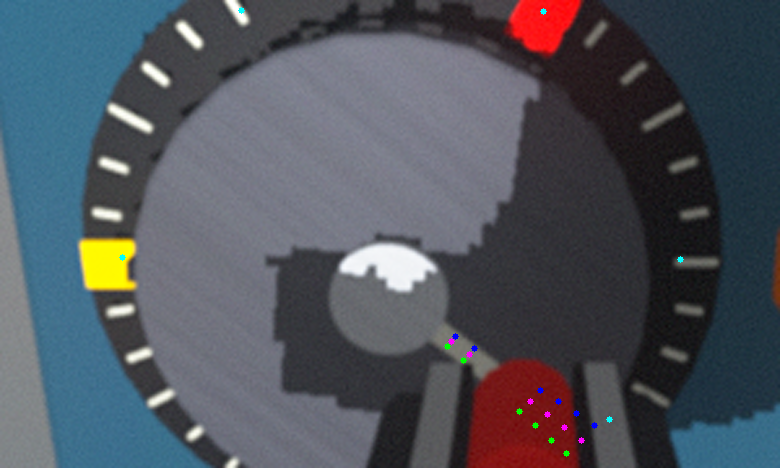

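Emit:
play_rows(
  series=[
    [0.0, -0.0006, 0.0013, 0],
    [0.0, -0.0006, 0.0013, 0],
  ],
)

```text
t: 17.1
tcp_pos: [0.6085, -0.0283, 0.101]
tool_rot: [-0.052, 0.71, 0.049, 0.7]
force: [-2.5, 4.9, 5.8]
finger_gap: 0.193
```

```bash
python3 plan.py 80 14 1; python3 ov.py pics/w13.png 45 50 55
```

```text
t 17.1 local deg 49.4 r 28.69 z 0.101 F [-2.5  4.9  5.8] gap 0.193
[[0.0001, 0.0028, -0.0015, 0], [0.0001, 0.0044, -0.004, 0], [0.0001, 0.0058, -0.0067, 0], [0.0002, 0.0068, -0.0095, 0], [0.0002, 0.0076, -0.0124, 0], [0.0002, 0.0081, -0.0153, 0], [0.0003, 0.0083, -0.0183, 0], [0.0003, 0.0082, -0.0213, 0], [0.0004, 0.0078, -0.0243, 0], [0.0004, 0.0071, -0.0272, 0], [0.0005, 0.0061, -0.03, 0], [0.0005, 0.0048, -0.0327, 0], [0.0005, 0.0033, -0.0353, 0], [0.0006, 0.0015, -0.0377, 0], [0.0006, 0.0015, -0.0377, 0]]
```

View pics/w13.png

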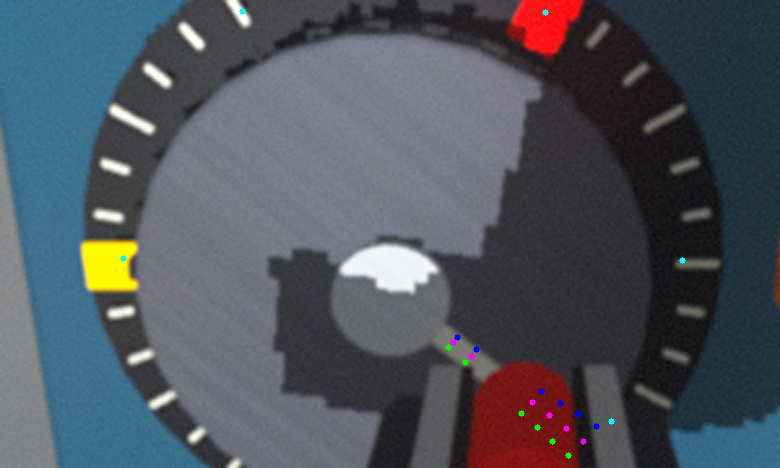

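Emit:
play_rows(
  series=[
    [0.0001, 0.0022, -0.0015, 0],
    [0.0001, 0.004, -0.004, 0],
    [0.0001, 0.0056, -0.0067, 0],
    [0.0002, 0.0068, -0.0095, 0],
    [0.0002, 0.0076, -0.0124, 0],
    [0.0002, 0.0081, -0.0153, 0],
    [0.0003, 0.0083, -0.0183, 0],
    [0.0003, 0.0082, -0.0213, 0],
    [0.0004, 0.0078, -0.0243, 0],
    [0.0004, 0.0071, -0.0272, 0],
    [0.0005, 0.0061, -0.03, 0],
    [0.0005, 0.0048, -0.0327, 0],
    [0.0005, 0.0033, -0.0353, 0],
    [0.0006, 0.0015, -0.0377, 0],
    [0.0006, 0.0015, -0.0377, 0],
  ],
)

```text
t: 18.65
tcp_pos: [0.5708, -0.0323, 0.1011]
tool_rot: [-0.052, 0.71, 0.049, 0.7]
force: [3.9, -0.6, 1.7]
finger_gap: 0.192
```

```bash
cat > step.py <<'E'
import sys
from plan import *
s=manip.sense(); e=s["tcp_pos"][:2]-C; a=np.arctan2(e[1],e[0]); t=np.array([-np.sin(a),np.cos(a)])
print("tang F",round(s["force"][:2]@t,2),"rad F",round(s["force"][:2]@np.array([np.cos(a),np.sin(a)]),2))
plan(float(sys.argv[1]),int(sys.argv[2]),int(sys.argv[3]),r=float(np.hypot(*e)) if len(sys.argv)<5 else float(sys.argv[4]))
E
python3 step.py 9 3 0
```

```text
tang F -2.21 rad F -3.3
t 18.65 local deg 129.8 r 30.04 z 0.1011 F [ 3.9 -0.6  1.7] gap 0.192
[[0.0002, -0.001, -0.0012, 0], [0.0002, -0.0021, -0.0023, 0], [0.0002, -0.0033, -0.0034, 0]]
```

Emit:
play_rows(
  series=[
    [0.0002, -0.001, -0.0012, 0],
    [0.0002, -0.0021, -0.0023, 0],
    [0.0002, -0.0033, -0.0034, 0],
  ],
)

```text
t: 18.95
tcp_pos: [0.568, -0.0355, 0.1011]
tool_rot: [-0.052, 0.71, 0.049, 0.701]
force: [3.3, 1.1, 1.6]
finger_gap: 0.194
```

```bash
python3 step.py 6 2 0 .0302
```

```text
tang F -2.77 rad F -2.07
t 18.95 local deg 137.7 r 30.21 z 0.1011 F [3.3 1.1 1.6] gap 0.194
[[0.0001, -0.0012, -0.001, 0], [0.0002, -0.0024, -0.002, 0]]
```

Emit:
play_rows(
  series=[
    [0.0001, -0.0012, -0.001, 0],
    [0.0002, -0.0024, -0.002, 0],
  ],
)

```text
t: 19.15
tcp_pos: [0.5665, -0.0378, 0.1011]
tool_rot: [-0.051, 0.71, 0.049, 0.701]
force: [4.6, 2.0, 2.7]
finger_gap: 0.191
```

```bash
python3 step.py 6 2 0 .0303
```

```text
tang F -4.02 rad F -3.07
t 19.15 local deg 143.0 r 30.32 z 0.1011 F [4.6 2.  2.7] gap 0.191
[[0.0001, -0.0013, -0.0009, 0], [0.0002, -0.0026, -0.0018, 0]]
```

Emit:
play_rows(
  series=[
    [0.0001, -0.0013, -0.0009, 0],
    [0.0002, -0.0026, -0.0018, 0],
  ],
)

```text
t: 19.35
tcp_pos: [0.5652, -0.0402, 0.1011]
tool_rot: [-0.051, 0.71, 0.049, 0.701]
force: [5.1, 2.8, 3.4]
finger_gap: 0.192
```

```bash
python3 step.py 6 2 0 .0303
```

```text
tang F -4.6 rad F -3.6
t 19.35 local deg 148.2 r 30.42 z 0.1011 F [5.1 2.8 3.4] gap 0.192
[[0.0001, -0.0014, -0.0007, 0], [0.0001, -0.0028, -0.0014, 0]]
```

Emit:
play_rows(
  series=[
    [0.0001, -0.0014, -0.0007, 0],
    [0.0001, -0.0028, -0.0014, 0],
  ],
)

```text
t: 19.55
tcp_pos: [0.564, -0.0428, 0.1011]
tool_rot: [-0.051, 0.71, 0.049, 0.701]
force: [4.5, 2.1, 2.9]
finger_gap: 0.193
```

```bash
python3 step.py 6 2 0 .0304
```

```text
tang F -3.41 rad F -3.56
t 19.55 local deg 153.4 r 30.55 z 0.1011 F [4.5 2.1 2.9] gap 0.193
[[0.0001, -0.0015, -0.0005, 0], [0.0001, -0.003, -0.0011, 0]]
```

Emit:
play_rows(
  series=[
    [0.0001, -0.0015, -0.0005, 0],
    [0.0001, -0.003, -0.0011, 0],
  ],
)

```text
t: 19.75
tcp_pos: [0.5632, -0.0455, 0.1011]
tool_rot: [-0.05, 0.71, 0.05, 0.701]
force: [4.7, 2.5, 2.5]
finger_gap: 0.191
```

```bash
python3 step.py 6 2 0 .0305
```

```text
tang F -3.55 rad F -4.04
t 19.75 local deg 158.7 r 30.66 z 0.1011 F [4.7 2.5 2.5] gap 0.191
[[0.0001, -0.0016, -0.0004, 0], [0.0001, -0.0031, -0.0009, 0]]
```

Emit:
play_rows(
  series=[
    [0.0001, -0.0016, -0.0003, 0],
    [0.0001, -0.0031, -0.0006, 0],
  ],
)

```text
t: 19.95
tcp_pos: [0.5626, -0.048, 0.1011]
tool_rot: [-0.05, 0.71, 0.05, 0.701]
force: [4.6, 4.5, 3.5]
finger_gap: 0.196
```

```bash
python3 step.py 6 2 0 .0305
```

```text
tang F -5.1 rad F -3.92
t 19.95 local deg 163.5 r 30.76 z 0.1011 F [4.6 4.5 3.5] gap 0.196
[[0.0001, -0.0016, -0.0002, 0], [0.0001, -0.0032, -0.0005, 0]]
```

Emit:
play_rows(
  series=[
    [0.0001, -0.0016, -0.0001, 0],
    [0.0001, -0.0032, -0.0002, 0],
  ],
)

```text
t: 20.15
tcp_pos: [0.5622, -0.0505, 0.1011]
tool_rot: [-0.049, 0.711, 0.05, 0.7]
force: [2.8, 2.0, 4.4]
finger_gap: 0.195
```

```bash
python3 step.py 6 2 0 .0306
```

```text
tang F -2.17 rad F -2.67
t 20.15 local deg 168.3 r 30.87 z 0.1011 F [2.8 2.  4.4] gap 0.195
[[0.0001, -0.0016, 0.0, 0], [0.0001, -0.0032, -0.0002, 0]]
```

Emit:
play_rows(
  series=[
    [0.0001, -0.0016, 0.0001, 0],
    [0.0001, -0.0032, 0.0002, 0],
  ],
)

```text
t: 20.35
tcp_pos: [0.5621, -0.0532, 0.1011]
tool_rot: [-0.049, 0.711, 0.051, 0.7]
force: [2.4, 4.3, 5.9]
finger_gap: 0.197
```

```bash
python3 step.py 6 2 0 .0307
```

```text
tang F -4.22 rad F -2.5
t 20.35 local deg -186.8 r 30.93 z 0.1011 F [2.4 4.3 5.9] gap 0.197
[[0.0001, -0.0016, 0.0001, 0], [0.0001, -0.0032, 0.0, 0]]
```

Emit:
play_rows(
  series=[
    [0.0001, -0.0016, 0.0003, 0],
    [0.0001, -0.0032, 0.0006, 0],
  ],
)

```text
t: 20.55
tcp_pos: [0.5621, -0.0556, 0.1011]
tool_rot: [-0.048, 0.712, 0.051, 0.699]
force: [1.3, 4.7, 6.0]
finger_gap: 0.197
```

```bash
python3 step.py 6 2 0 .0307
```

```text
tang F -4.56 rad F -1.79
t 20.55 local deg -182.3 r 31.02 z 0.1011 F [1.3 4.7 6. ] gap 0.197
[[0.0, -0.0016, 0.0003, 0], [0.0, -0.0032, 0.0004, 0]]
```

Emit:
play_rows(
  series=[
    [0, -0.0016, 0.0004, 0],
    [0, -0.0031, 0.0008, 0],
  ],
)

```text
t: 20.75
tcp_pos: [0.5624, -0.0581, 0.1011]
tool_rot: [-0.048, 0.713, 0.052, 0.698]
force: [1.4, 2.1, 4.6]
finger_gap: 0.194
```

```bash
python3 step.py 6 2 0 .0308; python3 ov.py pics/w14.png 170 180 190
```

```text
tang F -1.76 rad F -1.79
t 20.75 local deg -177.7 r 31.12 z 0.1011 F [1.4 2.1 4.6] gap 0.194
[[0.0001, -0.0016, 0.0004, 0], [0.0, -0.0032, 0.0006, 0]]
```

View pics/w14.png

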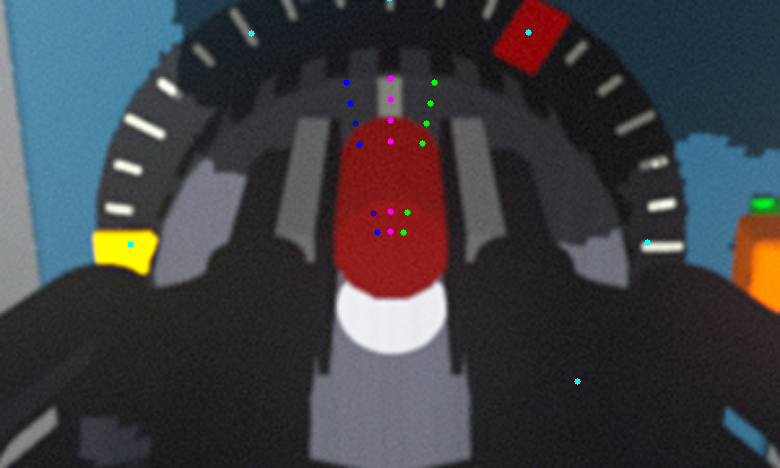

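Emit:
play_rows(
  series=[
    [0, -0.0016, 0.0006, 0],
    [0, -0.0031, 0.0012, 0],
  ],
)

```text
t: 21.0
tcp_pos: [0.5632, -0.0618, 0.1011]
tool_rot: [-0.048, 0.713, 0.052, 0.697]
force: [0.7, 0.3, 5.9]
finger_gap: 0.196
```

```bash
python3 step.py 6 2 0 .0308
```

```text
tang F -0.06 rad F -0.74
t 21.0 local deg -170.7 r 31.21 z 0.1011 F [0.7 0.3 5.9] gap 0.196
[[0.0001, -0.0015, 0.0007, 0], [0.0001, -0.0031, 0.0011, 0]]
```

Emit:
play_rows(
  series=[
    [0.0001, -0.0015, 0.0007, 0],
    [0.0001, -0.003, 0.0014, 0],
  ],
)

```text
t: 21.2
tcp_pos: [0.5643, -0.065, 0.1011]
tool_rot: [-0.049, 0.714, 0.052, 0.697]
force: [1.6, 1.6, 7.3]
finger_gap: 0.195
```

```bash
python3 step.py 6 2 0 .0308
```

```text
tang F -0.83 rad F -2.09
t 21.2 local deg -164.4 r 31.3 z 0.1011 F [1.6 1.6 7.3] gap 0.195
[[0.0, -0.0014, 0.0009, 0], [0.0, -0.0029, 0.0015, 0]]
```

Emit:
play_rows(
  series=[
    [0, -0.0013, 0.0009, 0],
    [0, -0.0026, 0.0018, 0],
  ],
)

```text
t: 21.4
tcp_pos: [0.5646, -0.0659, 0.101]
tool_rot: [-0.047, 0.715, 0.053, 0.695]
force: [-0.3, 7.5, 9.4]
finger_gap: 0.191
```

```bash
python3 step.py 6 2 0 .0308
```

```text
tang F -6.87 rad F -2.92
t 21.4 local deg -162.8 r 31.38 z 0.101 F [-0.3  7.5  9.4] gap 0.191
[[0.0, -0.0014, 0.0011, 0], [0.0, -0.0029, 0.0017, 0]]
```

```bash
python3 ov.py pics/w15.png 190 200; python3 step.py 3 1 0 .031
python3 - <<'E'
from h import *
d=snapshot("side"); cv2.imwrite("pics/s15.png",cv2.resize(d["image"][160:310,255:420],None,fx=4,fy=4,interpolation=cv2.INTER_CUBIC))
E
```

```text
tang F -5.61 rad F -2.17
t 21.45 local deg -162.9 r 31.37 z 0.101 F [-0.4  6.   8.3] gap 0.197
[[0.0, -0.0014, 0.0009, 0]]
```

View pics/w15.png

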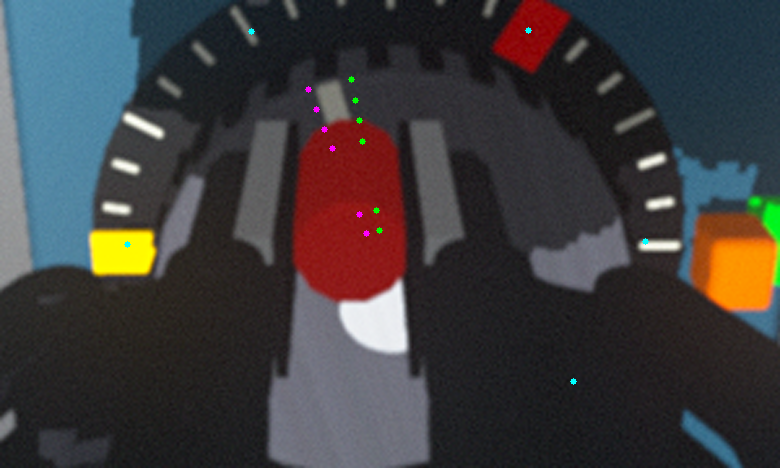

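View pics/s15.png

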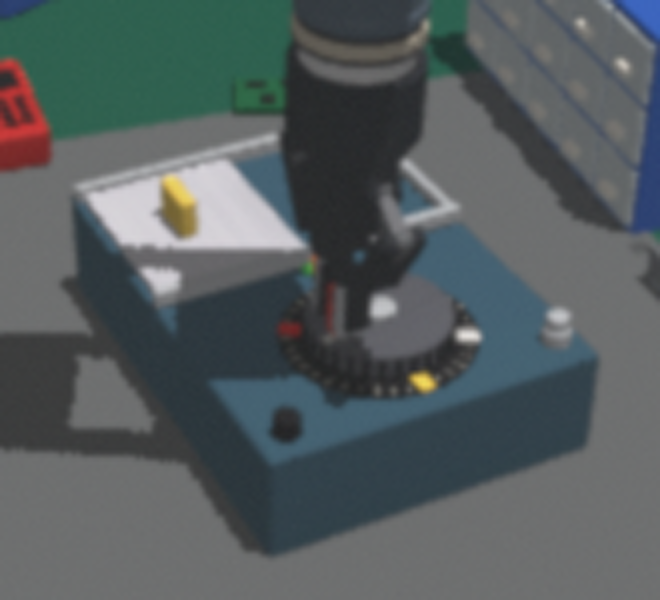

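The orange tab has jumped toward the dial (now at (735,260) in the crop) and the green patch is bared to its right. The bolt is in, so I let go and lift.

Emit:
play_rows(
  series=[
    [0, 0, 0, 0],
    [0, 0, 0, 0],
    [0, 0, 0, 0],
    [-0.02, 0, 0, 0],
    [-0.05, 0, 0, 0],
    [-0.09, 0, 0, 0],
    [-0.09, 0, 0, 0],
  ],
  claw=45,
)

```text
t: 22.2
tcp_pos: [0.5703, -0.0678, 0.1956]
tool_rot: [-0.049, 0.712, 0.051, 0.698]
force: [1.1, -0.2, 0.1]
finger_gap: 0.45
```

Run:
```python
from h import *
from scipy.spatial.transform import Rotation as Ro
s=manip.sense(); R=Ro.from_quat(s["tool_rot"]).as_matrix(); print(R.round(3),s["force"],s["tcp_pos"])
d=snapshot("wrist"); W=cam(d); im=d["image"]
cv2.imwrite("pics/w16.png",im)
b=(.5825,.0218,np.radians(8.0))
T=loc(b,(-.062,.075,.1)); print("tab guess",T)
```

```text
[[-0.02  -0.141  0.99 ]
 [ 0.002  0.99   0.141]
 [-1.     0.005 -0.019]] [ 1.13422822 -0.18808184  0.14900052] [ 0.57032501 -0.067819    0.19562181]
tab guess [0.5106654  0.08744137 0.1       ]
```

View pics/w16.png

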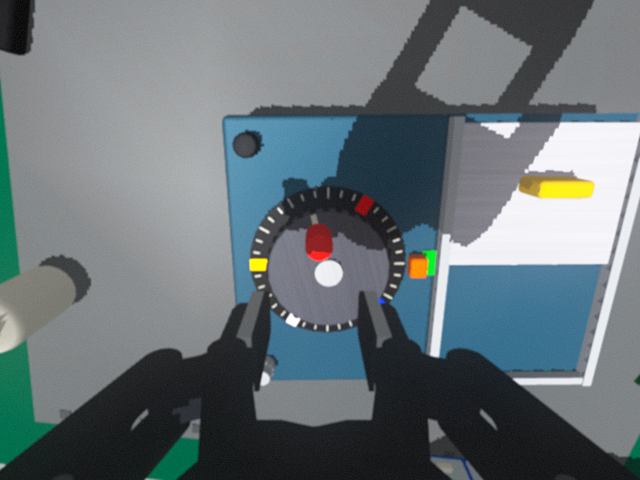

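Emit:
play_rows(
  series=[
    [0, 0.03, -0.014, 0],
    [0, 0.065, -0.028, 0],
    [0, 0.1, -0.044, 0],
    [0.01, 0.135, -0.058, 0],
    [0.03, 0.1665, -0.072, 0],
    [0.038, 0.1665, -0.072, 0],
    [0.038, 0.1665, -0.072, 0],
    [0.038, 0.1665, -0.072, 0],
  ],
  claw=0,
  force=40,
)

```text
t: 23.05
tcp_pos: [0.4737, 0.0869, 0.1577]
tool_rot: [-0.048, 0.714, 0.051, 0.697]
force: [-0.1, 0.1, -0.6]
finger_gap: -0.003
```

Run:
```python
from h import *
s=manip.sense(); print(s["force"],s["tcp_pos"],s["tool_rot"],s["finger_gap"])
d=snapshot("wrist"); cv2.imwrite("pics/w17.png",d["image"])
d=snapshot("side"); cv2.imwrite("pics/s17.png",cv2.resize(d["image"][160:310,255:420],None,fx=4,fy=4,interpolation=cv2.INTER_CUBIC))
```

```text
[-0.09851801  0.13364233 -0.64514268] [0.47372784 0.08685332 0.15768093] [-0.04787976  0.71386167  0.05137724  0.69675636] -0.0031284311050029695
```

View pics/s17.png

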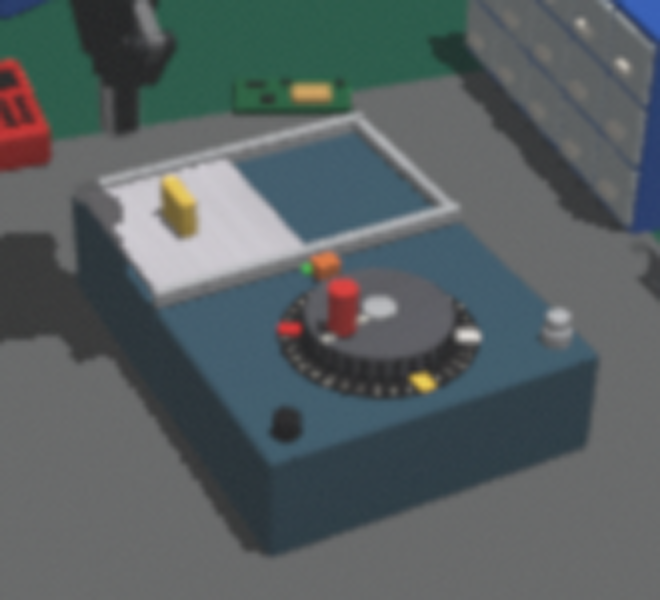

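View pics/w17.png

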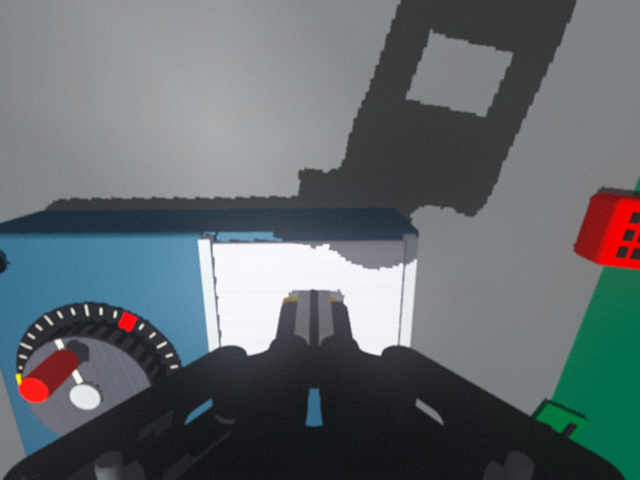

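Emit:
play_rows(
  series=[
    [0.03, 0, 0, 0],
    [0.055, 0, 0, 0],
    [0.066, 0, 0, 0],
    [0.066, 0, 0, 0],
    [0.066, 0, 0, 0],
  ],
)

```text
t: 23.65
tcp_pos: [0.4737, 0.0864, 0.0928]
tool_rot: [-0.047, 0.713, 0.051, 0.698]
force: [-0.6, -0.5, 0.1]
finger_gap: -0.001
```

Run:
```python
from h import *
s=manip.sense(); print(s["force"],s["tcp_pos"],s["tool_rot"],s["finger_gap"])
d=snapshot("side"); cv2.imwrite("pics/s18.png",cv2.resize(d["image"][160:310,255:420],None,fx=4,fy=4,interpolation=cv2.INTER_CUBIC))
```

```text
[-0.61073798 -0.48667641  0.1255255 ] [0.47371294 0.0863952  0.09281253] [-0.04736579  0.71293416  0.05074745  0.69778654] -0.0006297506147231275
```

View pics/s18.png

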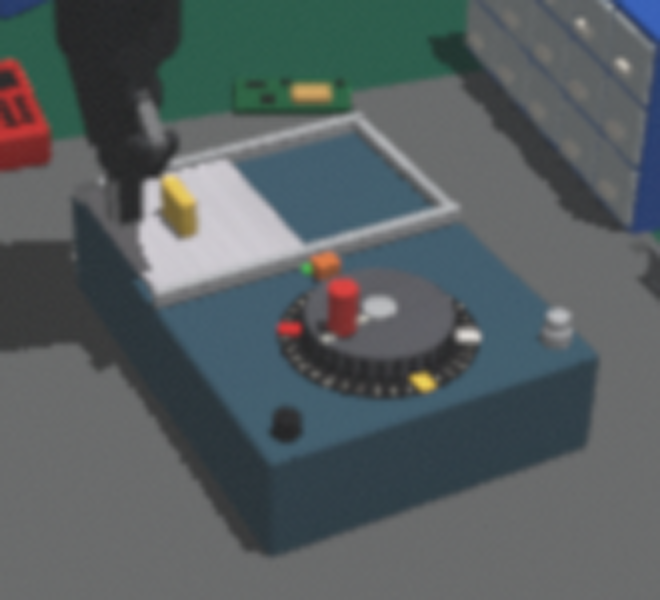

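Emit:
play_rows(
  series=[
    [0, 0, 0.004, 0],
    [0, 0, 0.008, 0],
    [0, 0, 0.012, 0],
    [0, 0, 0.015, 0],
    [0, 0, 0.018, 0],
    [0, 0, 0.021, 0],
    [-0.0005, 0, 0.024, 0],
    [-0.0005, 0, 0.027, 0],
    [-0.0005, 0, 0.03, 0],
    [-0.0005, 0, 0.033, 0],
    [-0.0005, 0, 0.036, 0],
  ],
)

```text
t: 24.8
tcp_pos: [0.5093, 0.0917, 0.0927]
tool_rot: [-0.047, 0.713, 0.051, 0.698]
force: [-3.1, -0.2, -0.1]
finger_gap: -0.001
```

Run:
```python
from h import *
s=manip.sense(); print(s["force"],s["tcp_pos"],s["tool_rot"],s["finger_gap"])
d=snapshot("side"); cv2.imwrite("pics/s19.png",cv2.resize(d["image"][160:310,255:420],None,fx=4,fy=4,interpolation=cv2.INTER_CUBIC))
```

```text
[-3.11396198 -0.15722261 -0.14630112] [0.50931825 0.09171571 0.09271535] [-0.04734009  0.71299377  0.05088749  0.69771718] -0.0005170071689612277
```

View pics/s19.png

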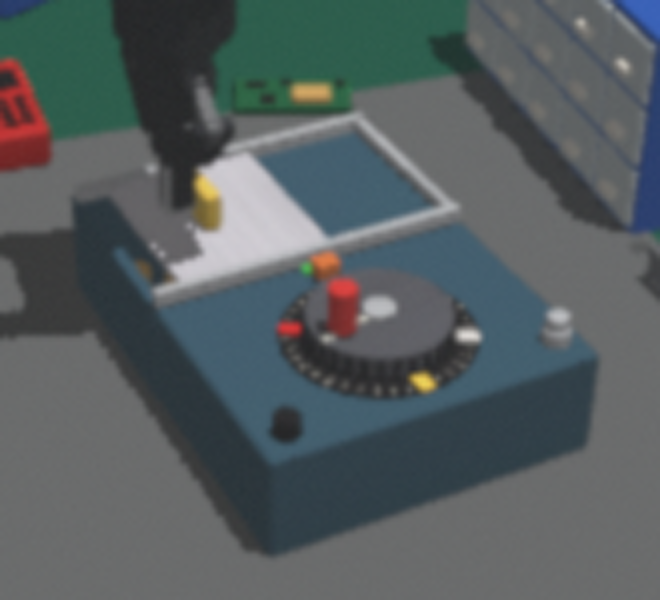

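Emit:
play_rows(
  series=[
    [0, 0, 0.003, 0],
    [0, 0, 0.006, 0],
    [0, 0, 0.009, 0],
    [0, 0, 0.012, 0],
    [0, 0, 0.015, 0],
    [0, 0, 0.018, 0],
    [0, 0, 0.021, 0],
    [0, 0, 0.024, 0],
    [0, 0, 0.027, 0],
    [-0.0005, 0, 0.03, 0],
    [-0.0005, 0, 0.033, 0],
    [-0.0005, 0, 0.036, 0],
    [-0.0005, 0, 0.039, 0],
    [-0.001, 0, 0.042, 0],
    [-0.001, 0, 0.045, 0],
    [-0.001, 0, 0.048, 0],
    [-0.001, 0, 0.051, 0],
    [-0.001, 0, 0.054, 0],
    [-0.001, 0, 0.057, 0],
    [-0.001, 0, 0.06, 0],
  ],
)

```text
t: 26.85
tcp_pos: [0.5698, 0.1002, 0.0926]
tool_rot: [-0.047, 0.713, 0.051, 0.698]
force: [-3.8, 0.9, -1.6]
finger_gap: 0.004
```

Emit:
play_rows(
  series=[
    [0, 0, 0.002, 0],
    [0, 0, 0.004, 0],
    [0, 0, 0.005, 0],
  ],
)

```text
t: 27.15
tcp_pos: [0.5751, 0.101, 0.0926]
tool_rot: [-0.047, 0.712, 0.051, 0.698]
force: [-4.4, 1.4, -1.2]
finger_gap: 0.003
```

Run:
```python
from h import *
d=snapshot("side"); cv2.imwrite("pics/s20.png",cv2.resize(d["image"][160:310,255:420],None,fx=4,fy=4,interpolation=cv2.INTER_CUBIC))
```

```text
(no output)
```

View pics/s20.png

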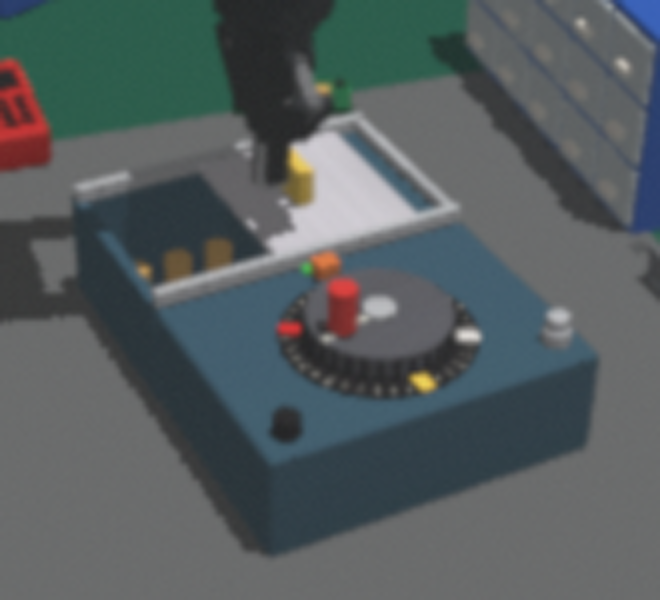

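Still sliding at about 4 N, with a gap of roughly 15 mm or less at the far end. I continue in small steps until the force rises.

Emit:
play_rows(
  series=[
    [0, 0, 0.002, 0],
    [0, 0, 0.004, 0],
    [0, 0, 0.006, 0],
  ],
)

```text
t: 27.5
tcp_pos: [0.5767, 0.1013, 0.0925]
tool_rot: [-0.048, 0.716, 0.051, 0.695]
force: [-13.8, -2.4, 8.7]
finger_gap: 0.0
```

Emit:
play_rows(
  series=[
    [0, 0, 0.002, 0],
    [0, 0, 0.003, 0],
  ],
)

```text
t: 27.7
tcp_pos: [0.5765, 0.1012, 0.0926]
tool_rot: [-0.048, 0.718, 0.051, 0.692]
force: [-10.4, -1.2, 6.5]
finger_gap: -0.002
```

Emit:
play_rows(
  series=[
    [0, 0, 0.002, 0],
    [0, 0, 0.003, 0],
  ],
)

```text
t: 27.9
tcp_pos: [0.5764, 0.1012, 0.0927]
tool_rot: [-0.049, 0.721, 0.051, 0.689]
force: [-11.1, -2.5, 6.0]
finger_gap: -0.002
```

Emit:
play_rows(
  series=[
    [0, 0, -0.01, 0],
    [0, 0, -0.02, 0],
    [-0.03, 0, -0.025, 0],
    [-0.08, 0, -0.03, 0],
    [-0.12, 0, -0.06, 0],
    [-0.12, 0, -0.08, 0],
    [-0.12, 0, -0.08, 0],
  ],
)

```text
t: 28.6
tcp_pos: [0.5013, 0.0897, 0.218]
tool_rot: [-0.049, 0.72, 0.051, 0.691]
force: [-0.5, 0.2, -0.2]
finger_gap: -0.0
```

Run:
```python
from h import *
d=snapshot("side"); S=cam(d); cv2.imwrite("pics/s21.png",cv2.resize(d["image"][160:310,255:420],None,fx=4,fy=4,interpolation=cv2.INTER_CUBIC))
d=snapshot("top"); T=cam(d); cv2.imwrite("pics/t21.png",cv2.resize(d["image"][175:290,245:385],None,fx=5,fy=5,interpolation=cv2.INTER_CUBIC))
# yellow tab centroid in top view
hsv=cv2.cvtColor(d["image"],cv2.COLOR_BGR2HSV)
m=((hsv[...,0]>22)&(hsv[...,0]<34)&(hsv[...,1]>150)); m[:, :250]=0; m[:,315:]=0; m[:185]=0; m[280:]=0
v,u=np.nonzero(m); print(len(u)); 
if len(u):
    X=back(T,(u.mean(),v.mean()),.109); print(X)
s=manip.sense(); print(s["force"],s["tcp_pos"],s["t"])
```

```text
2
[0.57330084 0.01821651 0.109     ]
[1.35109031 0.52100977 0.22307486] [0.50340792 0.08971815 0.21646169] 28.7
```

View pics/s21.png

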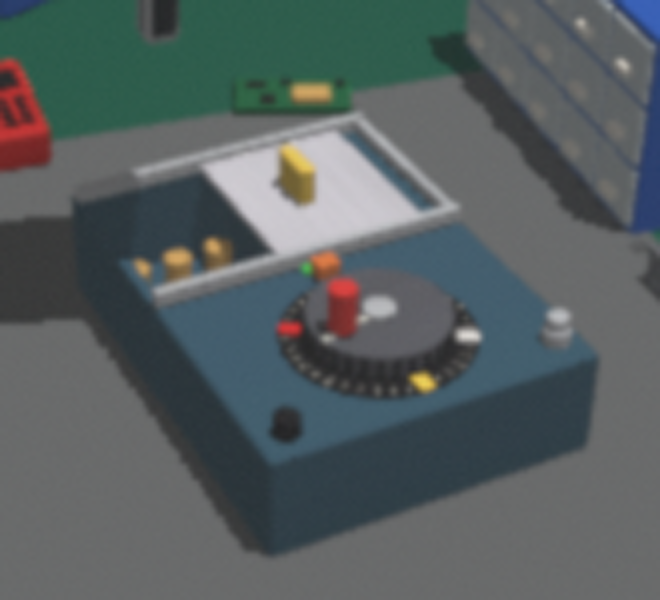

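View pics/t21.png

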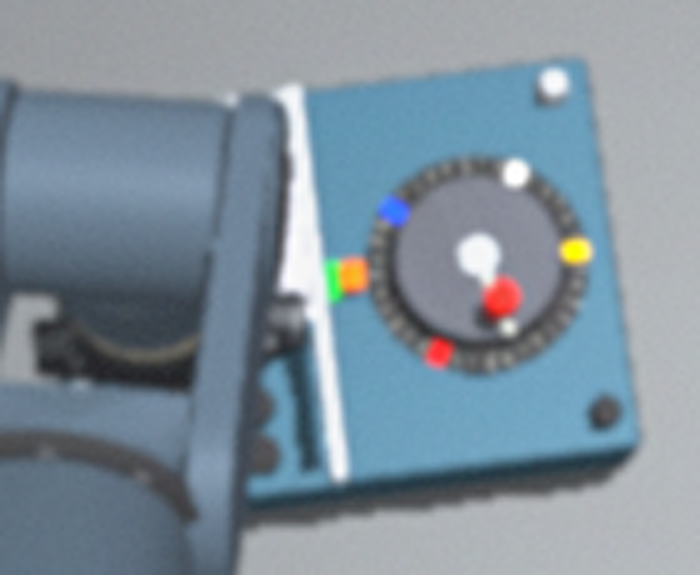

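Run:
```python
from h import *
d=snapshot("side"); S=cam(d)
cv2.imwrite("pics/s22.png",d["image"])
def cen(im):
    h=cv2.cvtColor(im,cv2.COLOR_BGR2HSV); m=((h[...,0]>20)&(h[...,0]<34)&(h[...,1]>110)&(h[...,2]>90)).astype(np.uint8)
    n,l,st,c=cv2.connectedComponentsWithStats(m)
    return [(st[i],c[i].round(1)) for i in range(1,n) if st[i][4]>15 and 270<c[i][0]<400 and 180<c[i][1]<250]
a=cen(cv2.imread("pics/side0.png")); b=cen(d["image"]); print(a); print(b)
A=back(S,a[0][1],.095);
for x in b:
    B=back(S,x[1],.095); print(A,B,np.linalg.norm(B-A))
```

```text
[(array([296, 205,   7,  13,  67], dtype=int32), array([299.2, 210.8]))]
[(array([326, 197,   7,  13,  73], dtype=int32), array([329. , 203.3]))]
[0.51180517 0.09511298 0.095     ] [0.59661285 0.10544986 0.095     ] 0.08543532016114067
```

The tab has moved 85.4 mm, so the hatch is at its end stop. The gripper is clear, so I hand the job in.

```bash
python3 -c "
from station import manip
s=manip.sense(); print(s['t'],abs(s['qd']).max(),s['force']); print(manip.sign_off())"
```

```text
28.75 0.023977877999798627 [ 0.02473034 -0.20751608  0.23480155]
the job is handed in; nothing more can be done
None
```

The lockbox is open and the job is handed in at 28.75 s. No verdict was reported.

- **Red mark:** I held the post and turned the dial anticlockwise past red once. I stopped on red the second time, with the pointer at about 149° against the mark's 150°.
- **Blue mark:** I turned it clockwise past blue once and stopped on blue the second time, at about 50–52° against the mark's 50°.
- **Bolt:** I turned slowly anticlockwise in small steps. The dial came up solid about 145° past blue, with about 7 N at the post. The pictures showed the orange tab jumped and the green patch bared.
- **Hatch:** I let go and pushed the hatch by its yellow tab with 3–4 N. It stopped at its end, where the force rose to about 14 N.

**Last checks:**
- The side view gave 85.4 mm of hatch travel, so it is fully open.
- The force reading was near zero, with the gripper lifted clear.
- The plug and knob cap look unmoved in the last pictures. I did not measure the positions of any of the other things.
- Arm angle and camera angle differed by 2–3° at the red stop, so I went by the camera there.

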